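# Refit the spring-loaded cleaning roller

## Task

Take the blue board-cleaning roller out of its wooden rest and fit it in the grey bench stand: brass spring plunger in the open-topped cup on the tall plate, steel pin fully home in the round closed cup, then let go so that the spring holds it there. Feel for the plunger's stop and never force it, and leave the other things on the bench where they are.

Things in the scene. Friction and masses are not known exactly. Their poses are not given: they have to be found in the camera images.
- roller: Blue rigid roller, 0.24 kg, drum 32 mm diameter, 110 mm long. Origin at the drum's centre on its axis, y along the axis to the brass plunger. At y = -55 mm a fixed steel pin, 12 mm diameter with tapered end, sticks out 20 mm; at y = +55 mm the sprung plunger, 12 mm diameter, domed, sticks out 32 mm. It starts lying in the rest. Grip the drum near its middle.
- plunger (a joint): Travel of the brass plunger into the drum: 0 = fully out, 0.0155 = hard against its inner stop. The spring pushes with about 3 N fully out and 10 N at the stop. Fitted properly it stands at 0.004. Stop and cups are damaged if roller and stand press on each other with more than 25 N.
- pin_tip (a point): Centre of the end face of the fixed steel pin (roller y = -75 mm); axes as the roller's.
- plunger_tip (a point): End of the brass plunger's dome, on the axis (roller y = +87 mm when fully out); moves with the plunger. The brass is polished and greased and slides easily (friction about 0.15).
- rest: Wooden rest, fixed, base 70 x 130 x 8 mm, origin at its underside, y along the roller. Two V blocks, 12 mm wide, at y = -40 and +40 mm carry the drum with its axis 50 mm above the bench; between them its sides are free.
- stand: Fixed grey base of the bench stand, 100 x 240 x 10 mm, origin at its underside, y along the roller's place, z up. On its rail an aluminium yoke with both end cups is clamped anywhere within 12 mm either way along y; where is not measured (find it by touch), and it does not shift under load. Round closed cup at -y, tall plate with open-topped cup at +y.
- stand_axis (a point): Point on the roller's axis in the stand, 75 mm above the bench, where the drum's middle is when fitted if the yoke is clamped mid-way. Round cup, about this point (+- 12 mm in y, as clamped): opens to +y, rim at y = -67 mm, floor at y = -75 mm, bore 16 mm, outside 26 mm (top 88 mm above the bench), on an upright 36 mm wide and 87 mm high.
- plate (a point): Mid-way place of the yoke's plate face, on the axis (y = +83 mm from stand_axis; really +- 12 mm in y, as clamped). Faces -y, 50 mm wide, up to 122 mm above the bench. Pressed against it with the plunger at its stop, the roller's pin clears the round cup's rim by 3.5 mm; from there the spring drives the pin 11.5 mm to the floor of the round cup.
- slot_floor (a point): Mid-way place (as plate) of the floor of the black open-topped cup on the plate, 69 mm above the bench; a plunger lying on it is on the axis. A slot 15 mm wide in x, 10 mm along y in front of the plate, straight sides to 81 mm above the bench, flared guides to 92 mm. Above, the plate is bare: the plunger can be pressed on it and slid down into the slot.
- board: Green circuit board 70 x 100 x 5 mm lying on the robot's side of the stand; leave alone.
- stack: Stack of black circuit boards 100 x 120 x 20 mm; leave alone.
- cutters: Side cutters with teal handles, 160 mm long, 16 mm high; leave alone.
- tweezers: Blue and steel tweezers, 120 mm long, 8 mm high; leave alone.
- capacitor: Grey capacitor can, 20 mm diameter, 28 mm high, standing beyond the rest; leave alone.
- flux: Amber bottle, 44 mm diameter, 100 mm high; leave alone.
- tin: Yellow tin with red lid, 77 x 57 x 33 mm; leave alone.
Mind the look-alikes: they are no part of the job. Of the things that look like the roller, the smaller one is meant.

How it is judged (in metres and radians):
On the way, in this order (a step that is already met when the one before it is completed fails the run):
1. the roller is lifted out of its rest (height (world z) of roller above 0.085 m), for 0.1 s.
2. the plunger is pressed in by at least 8 mm against the stand (value of joint plunger above 0.008 m and contact force between roller and stand above 4 N), for 0.1 s.
At the end, for the whole second after the job is handed in: The roller rests released between the cups, spring holding it (over 3 N): plunger 2 to 6 mm in (4 mm = pin home), both ends within 4 mm of the stand's axis sideways and in height, drum middle within 18 mm of stand_axis along it, axes within 0.05 rad (value of joint plunger between 0.002 and 0.006 m and x of pin_tip in the frame of stand_axis between -0.004 and 0.004 m and z of pin_tip in the frame of stand_axis between -0.004 and 0.004 m and x of plunger_tip in the frame of stand_axis between -0.004 and 0.004 m and z of plunger_tip in the frame of stand_axis between -0.004 and 0.004 m and y of roller in the frame of stand_axis between -0.018 and 0.018 m and angle between the y axis of roller and the y axis of stand, either way round below 0.05 rad and contact force between roller and stand above 3 N and linear speed of roller below 0.01 m/s); the robot touches nothing.
It fails at once if the roller and the stand press on each other with more than 25 N (contact force between roller and stand above 25 N).
It fails at once if another thing on the bench is moved by more than 20 mm (distance of any of board, stack, cutters, tweezers, capacitor, flux, tin from where it was at the start of the episode above 0.02 m).
It also fails if it takes over 69 s, if anything falls off the work surface, if the arm or the gripper's body presses on something with over 40 N, if the wrist force passes 120 N, or if a joint passes its speed limit or range.

## Robot

A 6-joint arm with a two-finger parallel gripper is mounted at the origin on the work surface. World frame = base frame: x ahead of the robot, y to its left, z up, the work surface at z = 0. Lengths are in m, angles in degrees, forces in N, time in s.
With the tool pointing down it reaches from about 0.4 to 0.825 m from the base axis. Payload 7 kg.
Tool frame: the origin (TCP) lies midway between the tips of the shut fingers; the grasp point (between the pads) lies 19 mm behind it; z points along the fingers, y is the line along which they close (so a half turn about z gives the same grasp; the last joint's range is limited). The gripper opens to 88 mm and grips with 3 to 60 N. Pads are 19 mm wide; open, the fingers measure 130 mm over their backs; the gripper's body (78 mm by 193 mm) begins 47 mm behind the grasp point.
Start: joints at [-51.847, 20.546, 0.682, 0, -70.136, -16.507], TCP at [0.249, -0.627, 0.227] pointing down, gripper open.
Joint ranges: [-176.03, 176.03], [-82.01, 121.73], [-58.28, 71.71], [-173.87, 95.51], [-174.79, -0.11], [-173.66, 173.66]. Speed limits (degrees/s): [136.94, 136.94, 172.46, 180, 180, 180].

## Interface

Orientations are given as [roll, pitch, yaw] about the fixed x, y, z axes, in that order (R = Rz(yaw) Ry(pitch) Rx(roll)).
In Python, from plant import ctrl gives the robot as it stands. The module is installed in compiled form; this text tells all that it offers.
- The arm moves only by the tool send_rows, never from a script. Its argument "plan" is a list that holds one entry, the list of rows, each a list of 6 numbers: the shift along the tool's x, y, z in cm, then the turn, a rotation vector about the tool's x, y, z in degrees. A call has 1 to 8 rows; each row is the pose to reach, as a shift and turn from the pose commanded when the call began, along the tool's axes at that moment; what a row does not reach only later rows make up. A row lasts 1/12 s, in which the tool goes at most 41.7 mm and 7.16 degrees, less where a joint would pass 70% of its speed; a pose out of reach is approached as far as the arm can. A call with a gripper value outside its range is refused whole. "fingers" is the opening, from 0 (shut) to 1 (fully open), set as the call begins (left out, the last holds). The fingers move at their own pace and stop on an object; the grip force is fixed at half the most. Time passes only in rows, so rows that repeat a pose let the fingers close. It gives the time, the measured TCP pose, the force, the opening and the grip force at its end, in the units of the state.
- ctrl.get_obs(): the state, without advancing time (a new reading comes with each control period).
- ctrl.snapshot(name): name is "scene" or "top" or "wrist"; returns a dict with "img" (480x640x3 uint8, red, green, blue), "K" (3x3 intrinsics, pixels), "k1" (the pictures are not rectified: a ray, as slopes to the right and down, at radius r is drawn at 1 + k1 r^2 times it, then the intrinsics apply), "pose" (4x4, takes a point from camera to world coordinates). Camera axes: x right, y down, z forward; pixel columns grow to the right and rows downward; lengths in m; the calibration is good to about 2 mm. A picture is of the moment at which its call begins. There is no depth.
- ctrl.close_job(): hands the job in; it is judged then, once.
The state is a dict: "clock": time; "joint_pos": joint angles; "qvel": joint speeds; "tau": joint torques, N m; "tool_pos": TCP position; "orientation": TCP orientation; "force": force on the tool from outside, world axes, zero at the start; "moment": the same for the moment, N m; "opening": finger opening in m; "gripper_force": force on a finger pad.
Only numpy, scipy, OpenCV 4.12 (cv2) and the standard library are available. Lean on these libraries where they do the work, as an engineer would, in place of code of your own. Each camera call takes 0.05 s, during which the arm holds its last target. There are 200 camera calls.

## Working session

There is one attempt and no reset: what is moved stays moved. The work goes in short steps, Python scripts to look and compute and a tool call to move; the robot and the scene stay as the last step left them, time stands still between calls to the robot, and variables do not carry over. Pictures are saved under pics/ and viewed, at most 10 in all, crops included, and the job is handed in when it is done.

Besides the shell and the picture viewer there is one more tool, called after "Request:" as name([rows], argument=value, ...), one row to a line, values as JSON. send_rows: Moves the arm, as the interface text tells. Its arguments: {"type":"object","properties":{"plan":{"type":"array","items":{"type":"array","items":{"type":"array","items":{"type":"number"}}}},"fingers":{"type":"number"}},"required":["plan"]}

```bash
mkdir -p pics; cat > h.py <<'E'
import numpy as np, cv2
from plant import ctrl
from scipy.spatial.transform import Rotation as R
def snap(n,f=None):
    s=ctrl.snapshot(n)
    if f: cv2.imwrite(f'pics/{f}.png',cv2.cvtColor(s['img'],cv2.COLOR_RGB2BGR))
    np.savez(f'/tmp/{f or n}.npz',**s)
    return s
def load(f): return np.load(f'/tmp/{f}.npz')
def ray(s,uv):
    K=s['K'];D=np.array([float(s['k1']),0,0,0])
    p=cv2.undistortPoints(np.array(uv,float).reshape(-1,1,2),K,D).reshape(-1,2)
    d=np.c_[p,np.ones(len(p))]@s['pose'][:3,:3].T
    return s['pose'][:3,3],d
def onz(s,uv,z):
    o,d=ray(s,uv); return o+d*((z-o[2])/d[:,2])[:,None]
def tri(l):
    A=np.zeros((3,3));b=np.zeros(3)
    for s,uv in l:
        o,d=ray(s,[uv]);d=d[0]/np.linalg.norm(d[0]);P=np.eye(3)-np.outer(d,d);A+=P;b+=P@o
    x=np.linalg.solve(A,b)
    return x,[float(np.linalg.norm((np.eye(3)-np.outer(d/np.linalg.norm(d),d/np.linalg.norm(d)))@(x-o))) for o,d in [(lambda q:(q[0],q[1][0]))(ray(s,[uv])) for s,uv in l]]
E
python3 - <<'E'
from h import *
a=snap('scene','scene0');b=snap('top','top0')
for s in(a,b): print(s['K'].tolist(),s['k1'],s['pose'].round(3).tolist())
o=ctrl.get_obs();print({k:np.round(v,3).tolist() for k,v in o.items()})
E
```

```text
[[560.4321936996163, 0.0, 317.2987070447178], [0.0, 560.4321936996163, 237.65968516155812], [0.0, 0.0, 1.0]] -0.02416250550856969 [[-0.343, 0.695, -0.632, 1.317], [0.939, 0.261, -0.223, 0.261], [0.01, -0.67, -0.742, 1.036], [0.0, 0.0, 0.0, 1.0]]
[[558.2762891514609, 0.0, 304.68291061015645], [0.0, 558.2762891514609, 241.12123843932454], [0.0, 0.0, 1.0]] -0.17701344349664705 [[-0.015, -0.989, 0.149, 0.231], [-1.0, 0.016, 0.003, -0.027], [-0.006, -0.149, -0.989, 1.683], [0.0, 0.0, 0.0, 1.0]]
{'clock': 0.1, 'joint_pos': [-51.846, 20.588, 0.64, -0.017, -70.137, -16.506], 'qvel': [0.109, -0.161, 0.08, 0.076, 0.05, 0.078], 'tau': [-0.003, -58.416, 29.375, 7.015, 0.01, -0.0], 'tool_pos': [0.249, -0.627, 0.226], 'orientation': [179.915, -0.009, -158.358], 'force': [-0.096, -0.676, -0.235], 'moment': [0.022, -0.007, 0.012], 'gripper_force': 0.0, 'opening': 0.087}
```

View pics/top0.png

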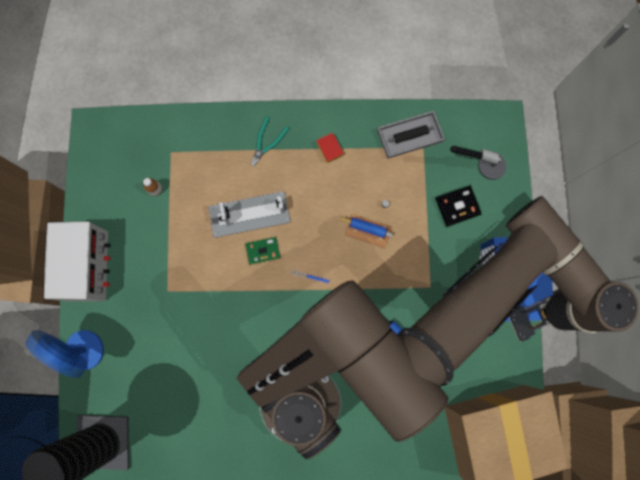

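View pics/scene0.png

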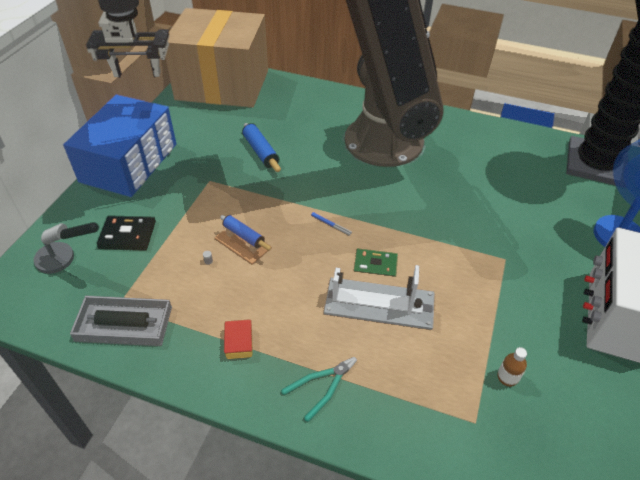

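The top view shows the rest with a roller at (368,230) and the stand at (248,214), with its tall plate on the left end. In the scene view there are two candidates: a roller in a wooden rest at (243,232), and a longer one lying free near the robot base at (262,148). The one in the rest is smaller and lies in the rest as described. I'll confirm that in an enlarged crop.

```bash
python3 - <<'E'
from h import *
def c(f,x,y,w,h,W,H): return cv2.resize(cv2.imread(f'pics/{f}.png')[y:y+h,x:x+w],(W,H),interpolation=cv2.INTER_CUBIC)
a=c('scene0',200,120,100,150,400,600)[:, :]
a=c('scene0',205,195,80,60,400,300);b=c('scene0',315,250,133,100,400,300)
d=c('top0',330,195,80,60,400,300);e=c('top0',200,180,100,75,400,300)
cv2.imwrite('pics/crop1.png',np.vstack([np.hstack([a,b]),np.hstack([d,e])]))
for f,(x,y,w,h) in {'scene0':(205,200,85,70),'top0':(330,205,80,50)}.items():
    s=load(f);hsv=cv2.cvtColor(s['img'],cv2.COLOR_RGB2HSV)[y:y+h,x:x+w]
    m=cv2.inRange(hsv,(105,130,40),(130,255,255));n,l,st,ce=cv2.connectedComponentsWithStats(m)
    i=1+np.argmax(st[1:,4]);cn,_=cv2.findContours((l==i).astype('u1'),0,2)
    r=cv2.minAreaRect(cn[0]);ctr=ce[i]+[x,y];print(f,ctr,r, st[i]);
    print(onz(s,[ctr],.05), onz(s,cv2.boxPoints(r)+[x,y],.05).round(4).tolist())
E
```

```text
scene0 [240.4198895  228.47513812] ((35.63529586791992, 28.858821868896484), (37.58128356933594, 10.27733039855957), 32.47119140625) [ 19  16  36  26 362]
[[ 0.51404094 -0.21842974  0.05      ]] [[0.5135, -0.2678, 0.05], [0.4823, -0.2683, 0.05], [0.5164, -0.1679, 0.05], [0.5462, -0.1688, 0.05]]
top0 [368.01960784 227.14705882] ((37.79999923706055, 22.099998474121094), (35.10127639770508, 8.538147926330566), 18.43494987487793) [ 21  14  35  18 306]
[[ 0.51617309 -0.2111022   0.05      ]] [[0.5217, -0.1569, 0.05], [0.5461, -0.1657, 0.05], [0.511, -0.2641, 0.05], [0.4867, -0.2551, 0.05]]
```

View pics/crop1.png

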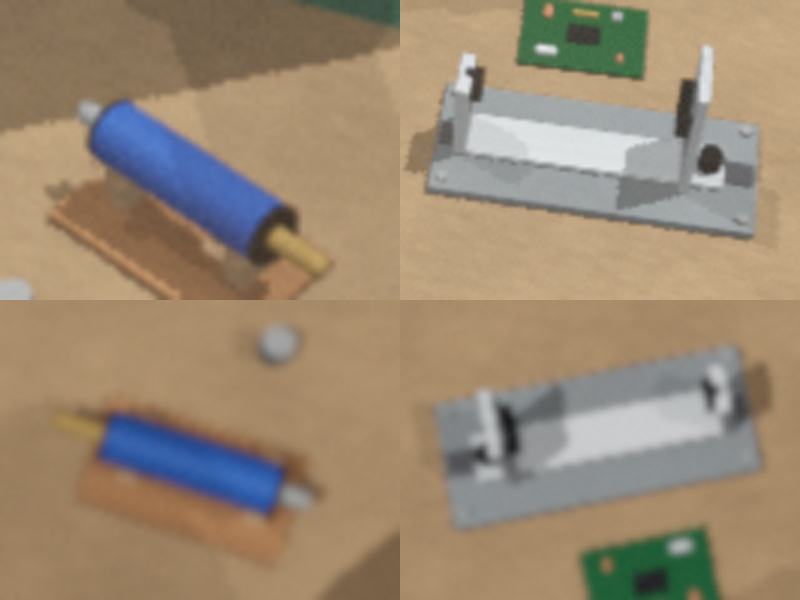

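Confirmed: the roller in the rest is the one I want. Its brass end points to world +y, the same way as the stand's tall plate. Next I'll move above it and look with the wrist camera.

```bash
cat >> h.py <<'E'
def row(p,yaw,frm=None):
    o=ctrl.get_obs();p0=np.array(o['tool_pos']);R0=R.from_euler('xyz',o['orientation'],degrees=True)
    if frm: p0=np.array(frm[0]);R0=R.from_euler('xyz',[180,0,frm[1]],degrees=True)
    Rt=R.from_euler('xyz',[180,0,yaw],degrees=True)
    print('row cm/deg',(R0.inv().apply(np.array(p)-p0)*100).round(2).tolist(),(R0.inv()*Rt).as_rotvec(degrees=True).round(2).tolist())
E
python3 - <<'E'
from h import *
row([.515,-.214,.24],-109.6)
s=load('top0')
for z in (0.01,): print(onz(s,[(209.2,207),(284.5,191.2),(290.5,222),(214.5,237)],z).round(4).tolist())
E
```

```text
row cm/deg [-39.97, 28.57, -1.39] [0.08, 0.03, -48.76]
[[0.5942, 0.2705, 0.01], [0.6396, 0.0378, 0.01], [0.5428, 0.0204, 0.01], [0.5003, 0.253, 0.01]]
```

Request:
send_rows([
  [[-40, 28.6, -1.4, 0, 0, -48.8], [-40, 28.6, -1.4, 0, 0, -48.8], [-40, 28.6, -1.4, 0, 0, -48.8], [-40, 28.6, -1.4, 0, 0, -48.8], [-40, 28.6, -1.4, 0, 0, -48.8], [-40, 28.6, -1.4, 0, 0, -48.8], [-40, 28.6, -1.4, 0, 0, -48.8], [-40, 28.6, -1.4, 0, 0, -48.8]],
], fingers=1)

```text
clock: 0.77
tool_pos: [0.4299, -0.3453, 0.236]
orientation: [180.0, 0.0, -109.2]
force: [0.7, -0.4, 0.7]
opening: 0.0874
gripper_force: 0.0
```

```bash
python3 - <<'E'
from h import *
row([.515,-.214,.24],-109.6)
E
```

```text
row cm/deg [-15.2, -3.72, -0.4] [0.01, 0.01, 0.42]
```

Request:
send_rows([
  [[-15.2, -3.7, -0.4, 0, 0, 0], [-15.2, -3.7, -0.4, 0, 0, 0], [-15.2, -3.7, -0.4, 0, 0, 0], [-15.2, -3.7, -0.4, 0, 0, 0], [-15.2, -3.7, -0.4, 0, 0, 0], [-15.2, -3.7, -0.4, 0, 0, 0]],
])

```text
clock: 1.27
tool_pos: [0.5158, -0.2148, 0.2396]
orientation: [180.0, -0.0, -109.4]
force: [-1.6, 0.3, 0.3]
opening: 0.0876
gripper_force: 0.0
```

```bash
python3 - <<'E'
from h import *
s=snap('wrist','w1');print(s['K'][0],s['k1'],s['pose'].round(4).tolist())
o=ctrl.get_obs();print(o['tool_pos'],o['orientation'],o['clock'])
hsv=cv2.cvtColor(s['img'],cv2.COLOR_RGB2HSV)
m=cv2.inRange(hsv,(105,130,40),(130,255,255));n,l,st,ce=cv2.connectedComponentsWithStats(m)
i=1+np.argmax(st[1:,4]);cn,_=cv2.findContours((l==i).astype('u1'),0,2);r=cv2.minAreaRect(max(cn,key=len));print(ce[i],r,cv2.boxPoints(r).tolist())
print(onz(s,[ce[i]],.05),onz(s,cv2.boxPoints(r),.05).round(4).tolist())
E
```

```text
[387.37420018   0.         319.25461688] -0.0035954328231205253 [[-0.9437, 0.3161, 0.0975, 0.4891], [0.3308, 0.9013, 0.2797, -0.2912], [0.0006, 0.2962, -0.9551, 0.398], [0.0, 0.0, 0.0, 1.0]]
[ 0.51513417 -0.21579662  0.23963668] [ 1.79947863e+02 -1.03982987e-02 -1.09459958e+02] 1.3167
[318.01309371 224.5720154 ] ((318.0, 225.5), (34.0, 117.0), 0.0) [[301.0, 284.0], [301.0, 167.0], [335.0, 167.0], [335.0, 284.0]]
[[ 0.51845377 -0.21025828  0.05      ]] [[0.5537, -0.1598, 0.05], [0.5153, -0.2646, 0.05], [0.4869, -0.2547, 0.05], [0.5226, -0.1489, 0.05]]
```

View pics/w1.png

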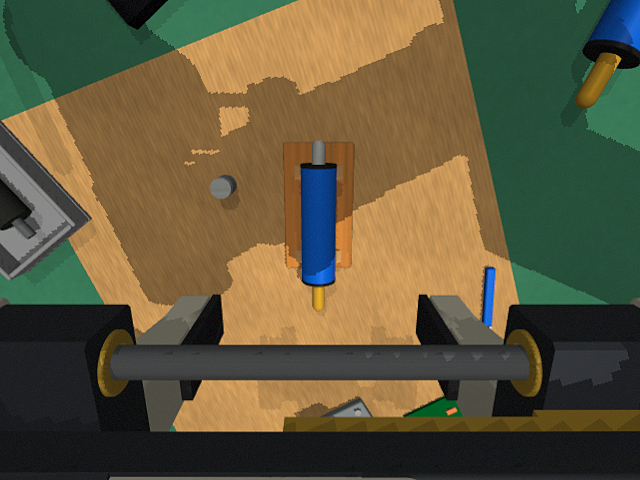

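The wrist view shows the roller upright in the picture at column 318, with the pin tip at (318,140), the brass tip at (318,310) and the capacitor at (222,187). The gripper's long side runs across the roller. I'll triangulate using the scene view.

```bash
python3 - <<'E'
from h import *
w=load('w1');s=load('scene0');t=load('top0')
c=tri([(w,(318,224.6)),(s,(240.4,228.5)),(t,(368,227.1))]);b=tri([(w,(318.5,309)),(s,(270,248.6))]);p=tri([(w,(318.5,141)),(s,(221,216.4))])
print(c,b,p)
e=onz(w,[(318.5,309),(318.5,141),(318.3,250),(318.3,200)],.05);print(e)
d=e[0]-e[1];print('len',np.linalg.norm(d),'yaw',np.degrees(np.arctan2(-d[0],d[1])),'ctr(75/162)',e[1]+d*75/162)
g=e[1]+d*75/162
row([g[0],g[1],.12],np.degrees(np.arctan2(-d[1],-d[0])))
E
```

```text
(array([ 0.51743793, -0.21256258,  0.05552241]), [0.001151611309994966, 0.0033833155388516586, 0.002926770675200315]) (array([ 0.54661748, -0.12768143,  0.04779322]), [0.0003991102493705471, 0.00039911024937069954]) (array([ 0.49342893, -0.2805322 ,  0.04939352]), [0.00015199361638888495, 0.00015199361638879169])
[[ 0.54649953 -0.12904008  0.05      ]
 [ 0.4933357  -0.28042552  0.05      ]
 [ 0.52637533 -0.18691291  0.05      ]
 [ 0.51061112 -0.23178002  0.05      ]]
len 0.16044919861270812 yaw -19.35035002680167 ctr(75/162) [ 0.51794858 -0.21033967  0.05      ]
row cm/deg [-0.61, -0.09, 11.96] [0.05, -0.01, -0.11]
```

Request:
send_rows([
  [[-0.6, -0.1, 4, 0, 0, -0.1], [-0.6, -0.1, 8, 0, 0, -0.1], [-0.6, -0.1, 12, 0, 0, -0.1], [-0.6, -0.1, 15, 0, 0, -0.1], [-0.6, -0.1, 17.5, 0, 0, -0.1], [-0.6, -0.1, 19.5, 0, 0, -0.1], [-0.6, -0.1, 20.6, 0, 0, -0.1], [-0.6, -0.1, 20.6, 0, 0, -0.1]],
])

```text
clock: 1.98
tool_pos: [0.5158, -0.2119, 0.0316]
orientation: [179.7, -0.1, -109.6]
force: [-0.2, 0.2, -0.2]
opening: 0.0875
gripper_force: 0.0
```

Request:
send_rows([
  [[0, 0, 0, 0, 0, 0], [0, 0, 0, 0, 0, 0], [0, 0, 0, 0, 0, 0], [0, 0, 0, 0, 0, 0], [0, 0, 0, 0, 0, 0], [0, 0, 0, 0, 0, 0], [0, 0, 0, 0, 0, 0], [0, 0, 0, 0, 0, 0]],
], fingers=0.1)

```text
clock: 2.65
tool_pos: [0.5182, -0.211, 0.0342]
orientation: [-180.0, 0.0, -109.4]
force: [-0.4, 0.2, 0.1]
opening: 0.04
gripper_force: 0.0
```

Request:
send_rows([
  [[0, 0, 0, 0, 0, 0], [0, 0, 0, 0, 0, 0], [0, 0, 0, 0, 0, 0], [0, 0, 0, 0, 0, 0], [0, 0, 0, 0, 0, 0], [0, 0, 0, 0, 0, 0]],
])

```text
clock: 3.15
tool_pos: [0.5182, -0.2111, 0.0341]
orientation: [-180.0, 0.0, -109.5]
force: [-0.3, 0.2, 0.1]
opening: 0.0315
gripper_force: 30.0
```

```bash
python3 - <<'E'
from h import *
for _ in range(1):
    o=ctrl.get_obs();print({k:np.round(o[k],4).tolist() for k in('tool_pos','orientation','force','moment','opening','gripper_force')})
E
```

```text
{'tool_pos': [0.5182, -0.2111, 0.0341], 'orientation': [-179.9931, 0.0028, -109.4517], 'force': [-0.2597, 0.241, 0.0626], 'moment': [0.1615, 0.0764, -0.0257], 'opening': 0.0315, 'gripper_force': 30.0001}
```

Request:
send_rows([
  [[0, 0, -1, 0, 0, 0], [0, 0, -3, 0, 0, 0], [0, 0, -6, 0, 0, 0], [0, 0, -10, 0, 0, 0], [0, 0, -14, 0, 0, 0], [0, 0, -18, 0, 0, 0], [0, 0, -20, 0, 0, 0], [0, 0, -20, 0, 0, 0]],
])

```text
clock: 3.82
tool_pos: [0.5203, -0.2118, 0.2406]
orientation: [-179.5, 0.1, -109.4]
force: [0.2, -0.3, -2.0]
opening: 0.0312
gripper_force: 30.0
```

```bash
python3 - <<'E'
from h import *
o=ctrl.get_obs();print({k:np.round(o[k],4).tolist() for k in('tool_pos','orientation','force','opening','gripper_force')})
# view pose so that the wrist camera (about 78mm on the pin side) sees the stand: TCP 60 mm to +y of stand centre
row([.56,.19,.235],-79,)
E
```

```text
{'tool_pos': [0.5203, -0.2118, 0.2406], 'orientation': [-179.4668, 0.0743, -109.4203], 'force': [0.2054, -0.2837, -2.0196], 'opening': 0.0312, 'gripper_force': 29.9993}
row cm/deg [-39.21, 9.62, 0.52] [-0.54, -0.07, -30.42]
```

```bash
python3 - <<'E'
from h import *
row([.446,.202,.24],-79,([.5182,-.2111,.2341],-109.45))
E
```

```text
row cm/deg [-36.55, 20.56, -0.59] [0.0, 0.0, -30.45]
```

Request:
send_rows([
  [[-36.5, 20.5, -0.6, 0, 0, -30.5], [-36.5, 20.5, -0.6, 0, 0, -30.5], [-36.5, 20.5, -0.6, 0, 0, -30.5], [-36.5, 20.5, -0.6, 0, 0, -30.5], [-36.5, 20.5, -0.6, 0, 0, -30.5], [-36.5, 20.5, -0.6, 0, 0, -30.5], [-36.5, 20.5, -0.6, 0, 0, -30.5], [-36.5, 20.5, -0.6, 0, 0, -30.5]],
])

```text
clock: 4.48
tool_pos: [0.4594, 0.1187, 0.2387]
orientation: [180.0, 0.0, -79.0]
force: [1.1, -0.2, -1.8]
opening: 0.0312
gripper_force: 30.0
```

```bash
python3 - <<'E'
from h import *
row([.446,.202,.24],-79)
E
```

```text
row cm/deg [-8.43, -0.28, -0.13] [0.04, 0.0, 0.04]
```

Request:
send_rows([
  [[-8.4, -0.3, 0, 0, 0, 0], [-8.4, -0.3, 0, 0, 0, 0], [-8.4, -0.3, 0, 0, 0, 0], [-8.4, -0.3, 0, 0, 0, 0], [-8.4, -0.3, 0, 0, 0, 0], [-8.4, -0.3, 0, 0, 0, 0], [-8.4, -0.3, 0, 0, 0, 0]],
])

```text
clock: 5.07
tool_pos: [0.4478, 0.1991, 0.2387]
orientation: [180.0, -0.0, -79.0]
force: [0.4, -0.7, -1.9]
opening: 0.0312
gripper_force: 30.0
```

```bash
python3 - <<'E'
from h import *
s=snap('wrist','w2');o=ctrl.get_obs();print(o['tool_pos'],o['orientation'],s['pose'].round(4).tolist())
E
```

```text
[0.44796698 0.19908932 0.23880861] [ 1.79988902e+02 -4.52596704e-03 -7.90580240e+01] [[-0.9816, -0.1824, -0.0567, 0.463], [-0.191, 0.9376, 0.2905, 0.1196], [0.0001, 0.2959, -0.9552, 0.3971], [0.0, 0.0, 0.0, 1.0]]
```

View pics/w2.png

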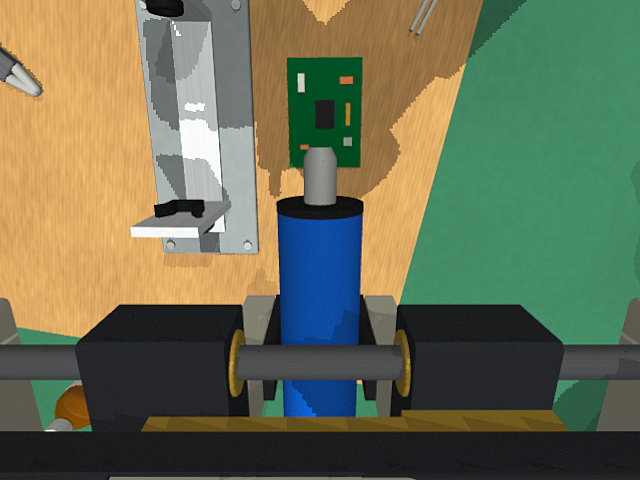

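The wrist view shows the roller held straight at column 320. The stand is on the left: plate with the black slot cup near (180,215), near corner at (257,252), and the round cup cut off at (166,5). I'll move 6 cm toward the pin side to see the whole stand.

Request:
send_rows([
  [[3, 0, 0, 0, 0, 0], [6, 0, 0, 0, 0, 0], [6, 0, 0, 0, 0, 0], [6, 0, 0, 0, 0, 0]],
])

```text
clock: 5.45
tool_pos: [0.4596, 0.1394, 0.239]
orientation: [-180.0, 0.0, -79.2]
force: [0.2, 0.3, -2.1]
opening: 0.0311
gripper_force: 30.0
```

```bash
python3 - <<'E'
from h import *
s=snap('wrist','w3');o=ctrl.get_obs();print(o['tool_pos'],o['orientation'],s['pose'].round(4).tolist())
im=cv2.imread('pics/w3.png');cv2.imwrite('pics/w3c.png',cv2.resize(im[30:330,90:290],None,fx=2,fy=2,interpolation=cv2.INTER_CUBIC))
E
```

```text
[0.45957683 0.14024344 0.2389978 ] [-1.79979148e+02  1.55746404e-02 -7.91162862e+01] [[-0.982, -0.1806, -0.0555, 0.4745], [-0.1889, 0.9379, 0.291, 0.0599], [-0.0005, 0.2963, -0.9551, 0.3973], [0.0, 0.0, 0.0, 1.0]]
```

View pics/w3c.png

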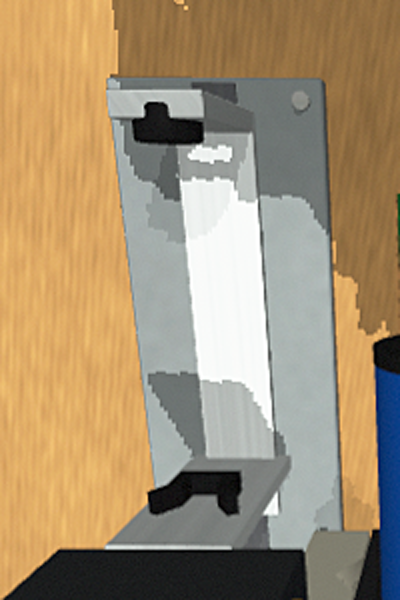

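```bash
python3 - <<'E'
from h import *
w2=load('w2');w3=load('w3')
def edges(s,rows,x0,x1):
    g=cv2.cvtColor(s['img'],cv2.COLOR_RGB2HSV);out=[]
    m=(g[...,1]<45)  # grey base vs. wood
    for r in rows:
        c=np.where(m[r,x0:x1])[0]; out.append((r,c.min()+x0,c.max()+x0+1) if len(c) else (r,))
    return out
for n,s,rows in (('w2',w2,range(30,240,25)),('w3',w3,range(75,260,25))):
    e=edges(s,rows,100,275);print(n,e)
    for k in(1,2):
        P=onz(s,[(q[k],q[0]+.5) for q in e],.01);v=np.polyfit(P[:,1],P[:,0],1);r=P[:,0]-np.polyval(v,P[:,1])
        print(k,'yaw',-0+np.degrees(np.arctan(-v[0])),'x at y=.145',np.polyval(v,.145),'res',np.abs(r).max())
print('far end',onz(w3,[(143.5,69),(252.5,70)],.01),'near end',onz(w2,[(257,252.5),(167,254)],.01))
# held roller check: drum edges in w3
hsv=cv2.cvtColor(w3['img'],cv2.COLOR_RGB2HSV);m=cv2.inRange(hsv,(105,130,40),(130,255,255))
for r in(225,260,285):
    c=np.where(m[r,260:400])[0]+260;print(r,c.min(),c.max()+1)
E
python3 - <<'E'
import cv2,numpy as np
a=cv2.imread('pics/w2.png')[180:280,110:260];b=cv2.imread('pics/w3.png')[60:110,130:230]
cv2.imwrite('pics/c2.png',np.hstack([cv2.resize(a,(450,300),interpolation=2),cv2.resize(b,(350,300),fx=0,fy=0,interpolation=2)]))
E
```

```text
w2 [(30, np.int64(138), np.int64(250)), (55, np.int64(141), np.int64(251)), (80, np.int64(144), np.int64(252)), (105, np.int64(147), np.int64(253)), (130, np.int64(150), np.int64(254)), (155, np.int64(153), np.int64(255)), (180, np.int64(156), np.int64(256)), (205, np.int64(155), np.int64(257)), (230, np.int64(131), np.int64(258))]
1 yaw 4.624364321060482 x at y=.145 0.6258988693560574 res 0.017552804112018094
2 yaw 10.567314244197922 x at y=.145 0.5217469157634193 res 8.373874625489108e-06
w3 [(75, np.int64(143), np.int64(252)), (100, np.int64(147), np.int64(253)), (125, np.int64(150), np.int64(254)), (150, np.int64(153), np.int64(255)), (175, np.int64(156), np.int64(256)), (200, np.int64(159), np.int64(257)), (225, np.int64(162), np.int64(258)), (250, np.int64(165), np.int64(259))]
1 yaw 10.892687798735276 x at y=.145 0.6231269108588489 res 0.0005852741028126163
2 yaw 10.44587124105454 x at y=.145 0.5223050054320105 res 6.410848109594802e-06
far end [[0.64263394 0.0403594  0.01      ]
 [0.54424514 0.02239175 0.01      ]] near end [[0.50312985 0.25565119 0.01      ]
 [0.59588955 0.27539015 0.01      ]]
225 278 362
260 279 360
285 280 360
```

View pics/c2.png

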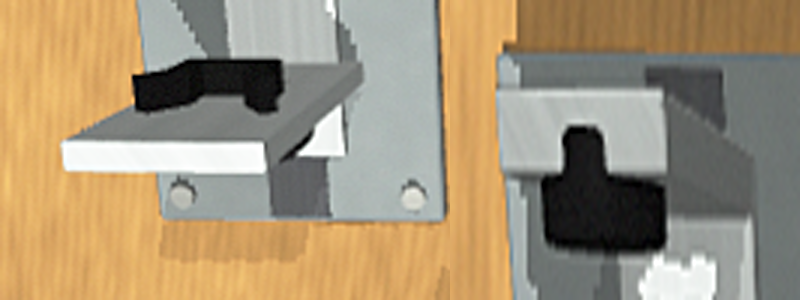

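```bash
python3 - <<'E'
from h import *
w2=load('w2');w3=load('w3');w1=load('w1')
c=np.array([.5718,.1485]);y=np.radians(10.6);a=np.array([-np.sin(y),np.cos(y)]);x=np.array([np.cos(y),np.sin(y)])
def sf(P): return [( ((p[:2]-c)@x*1e3).round(1),((p[:2]-c)@a*1e3).round(1)) for p in P]
print('plate front top edge',sf(onz(w2,[(130.7,227),(199.3,227)],.122)))
print('upright front top edge',sf(onz(w3,[(143.4,88.7),(191.4,88.7)],.087)))
print('cup sides z75',sf(onz(w3,[(157,99),(192,99)],.075)),'rim top',sf(onz(w3,[(174,100.8)],.088)))
# held roller in the tool frame as seen by camera: pin tip / drum ends in w2
o=ctrl.get_obs();t=np.array([.4479,.2000]);yy=np.radians(-79.05)
tx=np.array([np.cos(yy),np.sin(yy)]);ty=np.array([np.sin(yy),-np.cos(yy)])
for n,uv,z in(('pin tip top',(320,148.5),.255),('drum end edge (top of black)',(320,197),.271),('axis left',(278,230),.255),('axis right',(362,230),.255)):
    p=onz(w2,[uv],z)[0];print(n,((p[:2]-t)@tx*1e3).round(1),((p[:2]-t)@ty*1e3).round(1))
E
```

```text
plate front top edge [(np.float64(25.3), np.float64(62.4)), (np.float64(-25.0), np.float64(62.1))]
upright front top edge [(np.float64(19.4), np.float64(-95.9)), (np.float64(-16.4), np.float64(-96.0))]
cup sides z75 [(np.float64(14.8), np.float64(-89.5)), (np.float64(-12.5), np.float64(-89.6))] rim top [(np.float64(-2.9), np.float64(-87.5))]
pin tip top 74.5 0.7
drum end edge (top of black) 59.9 0.7
axis left 44.5 -15.1
axis right 44.6 16.7
```

The crop shows the plate's top front edge at about (131..199, 227) in w2, and the round cup at columns 157 to 192, row 100 in w3. The plate-to-rim distance comes out at 149.5 mm against the expected 150, with the yoke shifted toward -y. Next I'll move over the stand, with the plunger short of the plate.

```bash
cat >> h.py <<'E'
C=np.array([.5718,.1485]);Y=np.radians(10.8);AX=np.array([-np.sin(Y),np.cos(Y)]);XX=np.array([np.cos(Y),np.sin(Y)])
def st(x,y,zaxis): # stand mm -> TCP world
    return np.r_[C+XX*x/1e3+AX*y/1e3,zaxis/1e3-.016]
def where():
    o=ctrl.get_obs();p=np.array(o['tool_pos']);f=np.array(o['force'])
    print('t',round(o['clock'],2),'x,y,zaxis',((p[:2]-C)@XX*1e3).round(2),((p[:2]-C)@AX*1e3).round(2),(p[2]*1e3+16).round(2),'rpy',np.round(o['orientation'],2),'F x,y,z',(f[:2]@XX).round(2),(f[:2]@AX).round(2),f[2].round(2),'M',np.round(o['moment'],2))
E
python3 - <<'E'
from h import *
where();row(st(1.3,-33,250),-79.2)
E
```

```text
t 5.5 x,y,zaxis -111.78 12.92 255.0 rpy [-1.7998e+02  2.0000e-02 -7.9120e+01] F x,y,z -0.21 0.78 -2.56 M [ 0.02  0.09 -0.04]
row cm/deg [4.61, -11.3, 0.5] [-0.02, 0.02, 0.08]
```

Request:
send_rows([
  [[1.2, -3.5, 0.5, 0, 0, 0], [2.6, -7, 0.5, 0, 0, 0], [4, -10, 0.5, 0, 0, 0], [4.6, -11.3, 0.5, 0, 0, 0], [4.6, -11.3, 3.5, 0, 0, 0], [4.6, -11.3, 6.5, 0, 0, 0], [4.6, -11.3, 8.5, 0, 0, 0], [4.6, -11.3, 8.5, 0, 0, 0]],
])

```text
clock: 6.17
tool_pos: [0.5764, 0.1171, 0.1488]
orientation: [179.5, -0.1, -79.0]
force: [-0.9, -0.1, -2.6]
opening: 0.0313
gripper_force: 30.0
```

```bash
python3 - <<'E'
from h import *
where();row(st(1.3,-33,110),-79.2)
E
```

```text
t 6.17 x,y,zaxis -1.39 -31.67 164.84 rpy [ 1.7954e+02 -8.0000e-02 -7.9010e+01] F x,y,z -0.9 0.02 -2.64 M [-0.08  0.25  0.05]
row cm/deg [0.13, -0.31, 5.48] [0.46, -0.08, 0.18]
```

Request:
send_rows([
  [[0, 0, 2, 0, 0, 0], [0, 0, 4, 0, 0, 0], [0, 0, 5.3, 0, 0, 0], [0, 0, 5.8, 0, 0, 0], [0, 0, 5.8, 0, 0, 0], [0, 0, 5.8, 0, 0, 0], [0, 0, 5.8, 0, 0, 0], [0, 0, 5.8, 0, 0, 0]],
])

```text
clock: 6.83
tool_pos: [0.5799, 0.1183, 0.0972]
orientation: [-179.9, 0.0, -78.9]
force: [0.3, -0.0, -1.9]
opening: 0.0311
gripper_force: 30.0
```

```bash
python3 - <<'E'
from h import *
where();row(st(1.3,-33,110),-79.2)
E
```

```text
t 6.83 x,y,zaxis 2.26 -31.15 113.25 rpy [-1.7988e+02  3.0000e-02 -7.8940e+01] F x,y,z 0.27 -0.06 -1.93 M [-0.03  0.11 -0.02]
row cm/deg [0.18, 0.1, 0.32] [-0.12, 0.03, 0.26]
```

Request:
send_rows([
  [[-0.2, 0.1, 0.2, 0, 0, 0.25], [-0.3, 0.1, 0.2, 0, 0, 0.25], [-0.4, 0.1, 0.2, 0, 0, 0.25], [-0.4, 0.1, 0.2, 0, 0, 0.25], [-0.4, 0.1, 0.2, 0, 0, 0.25], [-0.4, 0.1, 0.2, 0, 0, 0.25]],
])

```text
clock: 7.33
tool_pos: [0.5773, 0.1216, 0.0939]
orientation: [-180.0, -0.0, -79.2]
force: [-0.8, 0.1, -1.9]
opening: 0.0313
gripper_force: 30.0
```

```bash
python3 - <<'E'
from h import *
where()
E
```

```text
t 7.33 x,y,zaxis 0.4 -27.42 109.88 rpy [-180.    -0.   -79.2] F x,y,z -0.74 0.27 -1.92 M [-0.01  0.15 -0.05]
```

Request:
send_rows([
  [[-0.1, 0, 0, 0, 0, 0], [-0.2, 0, 0, 0, 0, 0], [-0.2, 0, 0, 0, 0, 0], [-0.2, 0, 0, 0, 0, 0]],
])

```text
clock: 7.67
tool_pos: [0.5769, 0.1234, 0.0938]
orientation: [180.0, -0.0, -79.2]
force: [-0.2, -1.7, -2.3]
opening: 0.0315
gripper_force: 30.0
```

```bash
python3 - <<'E'
from h import *
where()
E
```

```text
t 7.67 x,y,zaxis 0.33 -25.62 109.8 rpy [ 1.7999e+02 -2.0000e-02 -7.9200e+01] F x,y,z -0.55 -1.64 -2.33 M [-0.55 -0.07 -0.01]
```

Request:
send_rows([
  [[-0.1, 0, 0, 0, 0, 0], [-0.2, 0, 0, 0, 0, 0], [-0.2, 0, 0, 0, 0, 0], [-0.2, 0, 0, 0, 0, 0]],
])

```text
clock: 8.0
tool_pos: [0.5765, 0.1254, 0.0938]
orientation: [180.0, -0.0, -79.2]
force: [0.5, -3.7, -1.7]
opening: 0.0312
gripper_force: 30.0
```

```bash
python3 - <<'E'
from h import *
where()
E
```

```text
t 8.0 x,y,zaxis 0.31 -23.63 109.82 rpy [ 1.7999e+02 -2.0000e-02 -7.9200e+01] F x,y,z -0.17 -3.7 -1.74 M [-1.35 -0.3   0.  ]
```

Request:
send_rows([
  [[-0.1, -0.05, 0, 0, 0, 0], [-0.2, -0.1, 0, 0, 0, 0], [-0.3, -0.1, 0, 0, 0, 0], [-0.4, -0.1, 0, 0, 0, 0], [-0.4, -0.1, 0, 0, 0, 0], [-0.4, -0.1, 0, 0, 0, 0]],
])

```text
clock: 8.5
tool_pos: [0.5763, 0.1293, 0.0936]
orientation: [179.9, -0.0, -79.2]
force: [-0.8, -5.3, -1.0]
opening: 0.0316
gripper_force: 30.0
```

```bash
python3 - <<'E'
from h import *
where()
E
```

```text
t 8.5 x,y,zaxis 0.8 -19.73 109.59 rpy [ 1.7993e+02 -4.0000e-02 -7.9200e+01] F x,y,z -1.82 -5.05 -1.0 M [-1.98  0.11  0.12]
```

Request:
send_rows([
  [[-0.1, 0, 0, 0, 0, 0], [-0.2, 0, 0, 0, 0, 0], [-0.3, 0, 0, 0, 0, 0], [-0.4, 0, 0, 0, 0, 0], [-0.4, 0, 0, 0, 0, 0], [-0.4, 0, 0, 0, 0, 0]],
])

```text
clock: 9.0
tool_pos: [0.5755, 0.1329, 0.0936]
orientation: [179.9, -0.1, -79.2]
force: [-0.1, -7.2, -1.0]
opening: 0.0311
gripper_force: 30.0
```

```bash
python3 - <<'E'
from h import *
where()
s=snap('wrist','w4');cv2.imwrite('pics/w4c.png',cv2.resize(cv2.cvtColor(s['img'],4)[60:260,200:440],(720,600),interpolation=2))
E
```

```text
t 9.0 x,y,zaxis 0.74 -16.05 109.61 rpy [ 1.7992e+02 -6.0000e-02 -7.9210e+01] F x,y,z -1.41 -7.1 -1.02 M [-2.51 -0.07  0.07]
```

View pics/w4c.png

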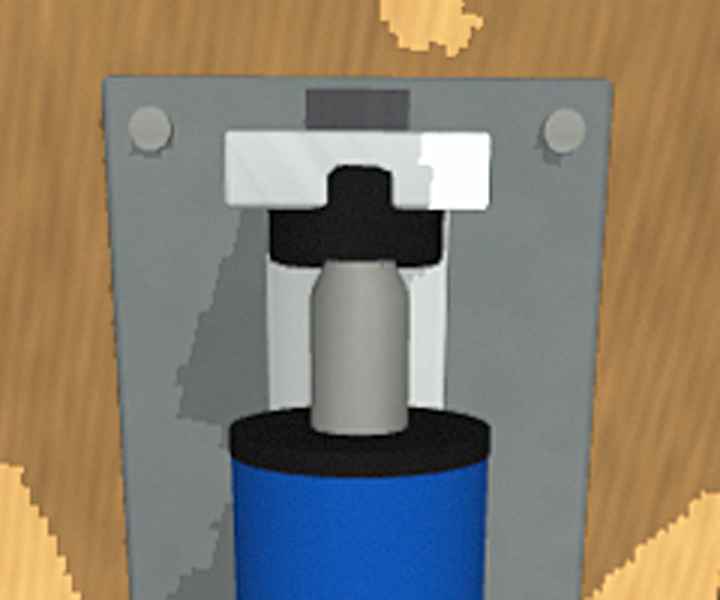

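The crop shows the pin at columns 310 to 410 (centre 360), against the cup centre at 356 and the upright at 357. It is about 0.6 mm off, so I shift slightly toward +x. The force slope of about 0.45 N/mm matches the spring, with contact at y≈-25 and no slip. I'll continue toward the stop.

Request:
send_rows([
  [[-0.1, -0.03, 0, 0, 0, 0], [-0.2, -0.06, 0, 0, 0, 0], [-0.3, -0.06, 0, 0, 0, 0], [-0.3, -0.06, 0, 0, 0, 0], [-0.3, -0.06, 0, 0, 0, 0]],
])

```text
clock: 9.47
tool_pos: [0.5752, 0.1355, 0.0935]
orientation: [179.9, -0.1, -79.2]
force: [-0.4, -8.2, -1.3]
opening: 0.0315
gripper_force: 30.0
```

```bash
python3 - <<'E'
from h import *
where()
E
```

```text
t 9.47 x,y,zaxis 0.91 -13.39 109.47 rpy [ 1.7987e+02 -9.0000e-02 -7.9210e+01] F x,y,z -1.96 -7.99 -1.28 M [-2.96  0.14  0.13]
```

Request:
send_rows([
  [[-0.05, 0, 0, 0, 0, 0], [-0.1, 0, 0, 0, 0, 0], [-0.1, 0, 0, 0, 0, 0], [-0.1, 0, 0, 0, 0, 0]],
])

```text
clock: 9.8
tool_pos: [0.575, 0.1363, 0.0934]
orientation: [179.9, -0.1, -79.2]
force: [-0.0, -8.9, -1.5]
opening: 0.0309
gripper_force: 30.0
```

```bash
python3 - <<'E'
from h import *
where()
E
```

```text
t 9.8 x,y,zaxis 0.86 -12.53 109.42 rpy [ 1.7986e+02 -9.0000e-02 -7.9210e+01] F x,y,z -1.68 -8.76 -1.53 M [-3.14  0.18  0.19]
```

Request:
send_rows([
  [[-0.05, 0, 0, 0, 0, 0], [-0.1, 0, 0, 0, 0, 0], [-0.12, 0, 0, 0, 0, 0], [-0.12, 0, 0, 0, 0, 0]],
])

```text
clock: 10.13
tool_pos: [0.5748, 0.1374, 0.0935]
orientation: [179.9, -0.1, -79.2]
force: [-0.4, -9.2, -1.1]
opening: 0.0313
gripper_force: 30.0
```

```bash
python3 - <<'E'
from h import *
where()
E
```

```text
t 10.13 x,y,zaxis 0.85 -11.45 109.46 rpy [ 1.7986e+02 -1.0000e-01 -7.9210e+01] F x,y,z -2.09 -9.0 -1.1 M [-3.3   0.04  0.1 ]
```

Request:
send_rows([
  [[0, 0, 0.15, 0, 0, 0], [0, 0, 0.3, 0, 0, 0], [0, 0, 0.5, 0, 0, 0], [0, 0, 0.7, 0, 0, 0], [0, 0, 0.9, 0, 0, 0], [0, 0, 1.1, 0, 0, 0], [0, 0, 1.1, 0, 0, 0]],
])

```text
clock: 10.72
tool_pos: [0.5755, 0.1378, 0.0827]
orientation: [179.9, -0.1, -79.2]
force: [0.7, -9.2, 0.1]
opening: 0.0311
gripper_force: 30.0
```

```bash
python3 - <<'E'
from h import *
where()
E
```

```text
t 10.72 x,y,zaxis 1.66 -11.19 98.69 rpy [ 1.7995e+02 -7.0000e-02 -7.9220e+01] F x,y,z -1.01 -9.18 0.08 M [-3.05 -0.37  0.02]
```

Request:
send_rows([
  [[0, 0, 0.1, 0, 0, 0], [0, 0, 0.2, 0, 0, 0], [0, 0, 0.3, 0, 0, 0], [0, 0, 0.4, 0, 0, 0], [0, 0, 0.5, 0, 0, 0], [0, 0, 0.6, 0, 0, 0], [0, 0, 0.6, 0, 0, 0]],
])

```text
clock: 11.3
tool_pos: [0.5756, 0.1379, 0.0768]
orientation: [180.0, -0.1, -79.2]
force: [0.9, -8.3, -0.4]
opening: 0.0315
gripper_force: 30.0
```

```bash
python3 - <<'E'
from h import *
where()
E
```

```text
t 11.3 x,y,zaxis 1.71 -11.13 92.8 rpy [ 1.7996e+02 -6.0000e-02 -7.9220e+01] F x,y,z -0.65 -8.36 -0.42 M [-2.89 -0.35  0.02]
```

Request:
send_rows([
  [[0, 0, 0.1, 0, 0, 0], [0, 0, 0.2, 0, 0, 0], [0, 0, 0.3, 0, 0, 0], [0, 0, 0.4, 0, 0, 0], [0, 0, 0.5, 0, 0, 0], [0, 0, 0.6, 0, 0, 0], [0, 0, 0.6, 0, 0, 0]],
])

```text
clock: 11.88
tool_pos: [0.5755, 0.138, 0.0707]
orientation: [180.0, -0.1, -79.2]
force: [1.2, -8.4, -0.7]
opening: 0.0314
gripper_force: 30.0
```

```bash
python3 - <<'E'
from h import *
where()
E
```

```text
t 11.88 x,y,zaxis 1.64 -11.02 86.7 rpy [ 1.7995e+02 -5.0000e-02 -7.9220e+01] F x,y,z -0.37 -8.46 -0.74 M [-2.72 -0.36  0.05]
```

Request:
send_rows([
  [[0, 0, 0.1, 0, 0, 0], [0, 0, 0.2, 0, 0, 0], [0, 0, 0.3, 0, 0, 0], [0, 0, 0.4, 0, 0, 0], [0, 0, 0.5, 0, 0, 0], [0, 0, 0.6, 0, 0, 0], [0, 0, 0.6, 0, 0, 0]],
])

```text
clock: 12.47
tool_pos: [0.5755, 0.1382, 0.0647]
orientation: [180.0, -0.0, -79.2]
force: [0.9, -6.7, -1.1]
opening: 0.0311
gripper_force: 30.0
```

```bash
python3 - <<'E'
from h import *
where()
s=snap('wrist','w5');cv2.imwrite('pics/w5c.png',cv2.resize(cv2.cvtColor(s['img'],4)[60:260,200:440],(720,600),interpolation=2))
E
```

```text
t 12.47 x,y,zaxis 1.7 -10.83 80.67 rpy [ 1.7996e+02 -4.0000e-02 -7.9220e+01] F x,y,z -0.35 -6.8 -1.1 M [-2.43 -0.31 -0.02]
```

View pics/w5c.png

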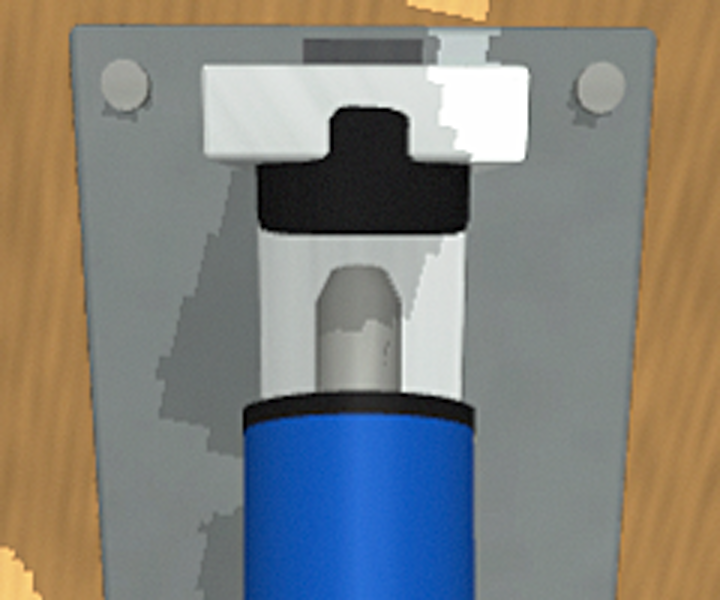

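```bash
python3 - <<'E'
from h import *
def sf(p): return ((p[:2]-C)@XX*1e3).round(1),((p[:2]-C)@AX*1e3).round(1)
for n,cp,cz,rr,tcp in (('w4',(360,262),.1135,(356,266),-16.05),('w5',(358,266),.074,(363,233),-10.83),('w5',(358,266),.080,(363,233),-10.83)):
    s=load(n);px=lambda q:(200+q[0]/3,60+q[1]/3)
    a=sf(onz(s,[px(cp)],cz)[0]);b=sf(onz(s,[px(rr)],.088)[0])
    print(n,'pin',a,'rel tcp y',a[1]-tcp,'rim',b)
s=load('w5')
# drum end top edge & cap in w5: rows of black near col 360
print('cap back edge row397 z.08-.087',[sf(onz(s,[(319,60+397/3)],z)[0]) for z in(.078,.085,.091)])
s=load('w4');print('w4 cap rows 410,475',sf(onz(s,[(319,60+410/3)],.1255)[0]),sf(onz(s,[(319,60+475/3)],.1255)[0]))
t=load('w5')['pose'];print(t.round(4).tolist())
E
```

```text
w4 pin (np.float64(0.3), np.float64(-90.2)) rel tcp y -74.15 rim (np.float64(0.8), np.float64(-88.5))
w5 pin (np.float64(1.4), np.float64(-84.0)) rel tcp y -73.17 rim (np.float64(0.9), np.float64(-88.3))
w5 pin (np.float64(1.4), np.float64(-84.3)) rel tcp y -73.47 rim (np.float64(0.9), np.float64(-88.3))
cap back edge row397 z.08-.087 [(np.float64(1.5), np.float64(-68.3)), (np.float64(1.5), np.float64(-69.4)), (np.float64(1.5), np.float64(-70.4))]
w4 cap rows 410,475 (np.float64(0.6), np.float64(-75.1)) (np.float64(0.6), np.float64(-67.8))
[[-0.9822, -0.1795, -0.056, 0.5905], [-0.1881, 0.9384, 0.29, 0.0588], [0.0005, 0.2954, -0.9554, 0.2231], [0.0, 0.0, 0.0, 1.0]]
```

The wrist view shows the drum end narrowed to 77 px from 86, with its end face hidden. Friction on the plate has held the plunger up at about z=107 while the grip pivoted, so the roller is now about 17° pin-down. I'll raise the arm again with the tip stuck, which should undo the pivot and then go past level to pin-up.

Request:
send_rows([
  [[0, 0, -0.3, 0, 0, 0], [0, 0, -0.6, 0, 0, 0], [0, 0, -0.9, 0, 0, 0], [0, 0, -1.2, 0, 0, 0], [0, 0, -1.5, 0, 0, 0], [0, 0, -1.5, 0, 0, 0]],
])

```text
clock: 13.02
tool_pos: [0.5751, 0.1381, 0.0798]
orientation: [179.9, -0.0, -79.2]
force: [0.5, -7.0, -4.0]
opening: 0.0313
gripper_force: 30.0
```

```bash
cat >> h.py <<'E'
def pitch(n):
    s=snap('wrist',n);h=cv2.cvtColor(s['img'],cv2.COLOR_RGB2HSV);m=cv2.inRange(h,(105,130,40),(130,255,255))[:,220:420]
    rows=[r for r in range(150,300) if m[r].sum()>60*255]
    f=lambda r:(lambda c:(c.min()+220,c.max()+221,c.max()-c.min()+1))(np.where(m[r])[0])
    print('first blue row',rows[0],f(rows[0]+8),'at 290',f(290))
E
python3 - <<'E'
from h import *
where();pitch('w6')
import h
for n in('w2','w4','w5'):
    s=load(n);h_=cv2.cvtColor(s['img'],cv2.COLOR_RGB2HSV);m=cv2.inRange(h_,(105,130,40),(130,255,255))[:,220:420]
    rows=[r for r in range(150,300) if m[r].sum()>60*255];print(n,rows[0],m[rows[0]+8].sum()/255,m[290].sum()/255)
E
```

```text
t 13.02 x,y,zaxis 1.33 -10.81 95.76 rpy [ 1.7992e+02 -5.0000e-02 -7.9220e+01] F x,y,z -0.78 -6.96 -4.02 M [-2.41 -0.17  0.07]
first blue row 200 (np.int64(281), np.int64(358), np.int64(77)) at 290 (np.int64(281), np.int64(358), np.int64(77))
w2 219 84.0 80.0
w4 219 84.0 80.0
w5 200 77.0 77.0
```

The pitch did not restore: the tip slid up instead, because it is unstable when pin-down. New plan: lift clear, re-seat the roller level in its rest and regrip it. Then I'll enter the slot with the tool tilted pin-up, so the tip sits on the slot floor and never slides on the plate under load.

Request:
send_rows([
  [[0.1, 0, 0, 0, 0, 0], [0.2, 0, 0, 0, 0, 0], [0.2, 0, -0.3, 0, 0, 0], [0.2, 0, -0.6, 0, 0, 0], [0.2, 0, -1, 0, 0, 0], [0.2, 0, -1.5, 0, 0, 0], [0.2, 0, -2, 0, 0, 0], [0.2, 0, -2.5, 0, 0, 0]],
])

```text
clock: 13.73
tool_pos: [0.5764, 0.1376, 0.1057]
orientation: [-179.9, 0.0, -79.2]
force: [-0.1, 0.8, -2.9]
opening: 0.0315
gripper_force: 30.0
```

Request:
send_rows([
  [[0, 0, -1, 0, 0, 0], [0, 0, -2.5, 0, 0, 0], [0, 0, -5, 0, 0, 0], [0, 0, -8, 0, 0, 0], [0, 0, -11, 0, 0, 0], [0, 0, -12.5, 0, 0, 0], [0, 0, -12.5, 0, 0, 0], [0, 0, -12.5, 0, 0, 0]],
])

```text
clock: 14.4
tool_pos: [0.5763, 0.1373, 0.2314]
orientation: [-179.8, 0.1, -79.2]
force: [0.0, -0.4, -3.1]
opening: 0.0314
gripper_force: 30.0
```

```bash
python3 - <<'E'
from h import *
where();pitch('w7')
row([.5182,-.2111,.234],-109.4)
E
```

```text
t 14.4 x,y,zaxis 2.31 -11.85 247.41 rpy [-1.7985e+02  8.0000e-02 -7.9200e+01] F x,y,z -0.04 -0.43 -3.11 M [-0.02  0.13  0.02]
first blue row 200 (np.int64(281), np.int64(358), np.int64(77)) at 290 (np.int64(281), np.int64(358), np.int64(77))
row cm/deg [33.12, 12.16, -0.43] [-0.0, 0.05, 30.19]
```

Request:
send_rows([
  [[33.1, 12.2, -0.4, 0, 0, 30.2], [33.1, 12.2, -0.4, 0, 0, 30.2], [33.1, 12.2, -0.4, 0, 0, 30.2], [33.1, 12.2, -0.4, 0, 0, 30.2], [33.1, 12.2, -0.4, 0, 0, 30.2], [33.1, 12.2, -0.4, 0, 0, 30.2], [33.1, 12.2, -0.4, 0, 0, 30.2], [33.1, 12.2, -0.4, 0, 0, 30.2]],
])

```text
clock: 15.12
tool_pos: [0.5199, -0.1935, 0.2324]
orientation: [179.9, -0.0, -109.4]
force: [1.0, 0.9, -2.1]
opening: 0.0315
gripper_force: 30.0
```

```bash
python3 - <<'E'
from h import *
row([.5182,-.2111,.234],-109.4)
E
```

```text
row cm/deg [1.71, -0.43, -0.16] [0.12, -0.02, 0.01]
```

Request:
send_rows([
  [[1.7, -0.4, -0.2, 0, 0, 0], [1.7, -0.4, -0.2, 0, 0, 0], [1.7, -0.4, -0.2, 0, 0, 0], [1.7, -0.4, -0.2, 0, 0, 0]],
])

```text
clock: 15.45
tool_pos: [0.519, -0.209, 0.2345]
orientation: [179.9, -0.0, -109.4]
force: [0.3, 0.5, -2.6]
opening: 0.0316
gripper_force: 30.0
```

```bash
python3 - <<'E'
from h import *
print(ctrl.get_obs()['orientation']);row([.5182,-.2111,.234],-109.4);row([.5182,-.2111,.034],-109.4)
E
```

```text
[ 1.79890240e+02 -7.00867533e-03 -1.09435186e+02]
row cm/deg [0.23, 0.0, 0.05] [0.11, -0.01, -0.04]
row cm/deg [0.22, -0.04, 20.05] [0.11, -0.01, -0.04]
```

Request:
send_rows([
  [[0.2, 0, 4, 0, 0, 0], [0.2, 0, 8, 0, 0, 0], [0.2, 0, 12, 0, 0, 0], [0.2, 0, 15, 0, 0, 0], [0.2, 0, 17, 0, 0, 0], [0.2, 0, 17.8, 0, 0, 0], [0.2, 0, 18.2, 0, 0, 0], [0.2, 0, 18.4, 0, 0, 0]],
])

```text
clock: 16.12
tool_pos: [0.5195, -0.2105, 0.0517]
orientation: [-180.0, -0.0, -109.3]
force: [0.6, -0.4, -0.7]
opening: 0.0316
gripper_force: 30.0
```

Request:
send_rows([
  [[0, 0, 0.2, 0, 0, 0], [0, 0, 0.4, 0, 0, 0], [0, 0, 0.6, 0, 0, 0], [0, 0, 0.8, 0, 0, 0], [0, 0, 1, 0, 0, 0], [0, 0, 1.2, 0, 0, 0], [0, 0, 1.4, 0, 0, 0], [0, 0, 1.4, 0, 0, 0]],
])

```text
clock: 16.78
tool_pos: [0.5194, -0.2108, 0.039]
orientation: [-179.9, 0.0, -109.4]
force: [-2.4, 4.9, 2.6]
opening: 0.031
gripper_force: 30.0
```

```bash
python3 - <<'E'
from h import *
where();pitch('w8');print(ctrl.get_obs()['tool_pos'])
E
```

```text
t 16.78 x,y,zaxis -118.85 -343.13 54.96 rpy [-1.7990e+02  5.0000e-02 -1.0941e+02] F x,y,z -1.44 5.26 2.58 M [ 1.4   1.04 -0.17]
first blue row 208 (np.int64(281), np.int64(363), np.int64(82)) at 290 (np.int64(281), np.int64(360), np.int64(79))
[ 0.51936833 -0.2108776   0.03897922]
```

Request:
send_rows([
  [[0, 0, 0.2, 0, 0, 0], [0, 0, 0.4, 0, 0, 0], [0, 0, 0.4, 0, 0, 0]],
])

```text
clock: 17.08
tool_pos: [0.5193, -0.2109, 0.0346]
orientation: [-179.9, 0.0, -109.4]
force: [-2.6, 4.1, 3.3]
opening: 0.0313
gripper_force: 30.0
```

Request:
send_rows([
  [[0, 0, 0, 0, 0, 0], [0, 0, 0, 0, 0, 0], [0, 0, 0, 0, 0, 0], [0, 0, 0, 0, 0, 0], [0, 0, 0, 0, 0, 0]],
], fingers=0.6)

```text
clock: 17.5
tool_pos: [0.5192, -0.2114, 0.0339]
orientation: [-180.0, 0.0, -109.4]
force: [-0.4, -0.0, 0.2]
opening: 0.052
gripper_force: 0.0
```

```bash
python3 - <<'E'
from h import *
pitch('w9');o=ctrl.get_obs();print(o['tool_pos'],o['orientation'],o['opening'],o['force'])
s=load('w9');h=cv2.cvtColor(s['img'],cv2.COLOR_RGB2HSV)
# pin tip: grey low-sat against wood, along column 320
print([(r,h[r,320].tolist()) for r in range(110,225,4)])
s=load('w2');h=cv2.cvtColor(s['img'],cv2.COLOR_RGB2HSV);print([(r,h[r,320].tolist()) for r in range(140,160,4)])
E
```

```text
first blue row 217 (np.int64(281), np.int64(365), np.int64(84)) at 290 (np.int64(283), np.int64(363), np.int64(80))
[ 0.51906771 -0.21133198  0.03377735] [-1.79971985e+02  2.89827410e-03 -1.09406599e+02] 0.052298999365232496 [-0.50999144  0.77820218  0.21713352]
[(110, [16, 140, 160]), (114, [17, 140, 157]), (118, [17, 140, 159]), (122, [16, 139, 161]), (126, [18, 141, 161]), (130, [17, 141, 164]), (134, [17, 142, 162]), (138, [17, 141, 155]), (142, [16, 139, 161]), (146, [30, 14, 201]), (150, [37, 11, 214]), (154, [47, 10, 219]), (158, [39, 8, 221]), (162, [42, 12, 217]), (166, [38, 9, 227]), (170, [45, 13, 157]), (174, [41, 13, 156]), (178, [39, 11, 158]), (182, [38, 13, 155]), (186, [37, 15, 155]), (190, [40, 10, 153]), (194, [30, 7, 151]), (198, [41, 13, 154]), (202, [34, 13, 160]), (206, [90, 58, 22]), (210, [135, 34, 30]), (214, [150, 9, 30]), (218, [108, 209, 134]), (222, [107, 238, 177])]
[(140, [73, 255, 75]), (144, [73, 255, 74]), (148, [18, 8, 157]), (152, [42, 9, 149]), (156, [43, 12, 150])]
```

Request:
send_rows([
  [[0, 0.1, 0, 0, 0, 0], [0, 0.1, 0, 0, 0, 0], [0, 0.1, 0, 0, 0, 0]],
])

```text
clock: 17.8
tool_pos: [0.5178, -0.2109, 0.0336]
orientation: [180.0, -0.0, -109.4]
force: [0.4, -0.7, 0.6]
opening: 0.0528
gripper_force: 0.0
```

Request:
send_rows([
  [[0, 0, 0, 0, 0, 0], [0, 0, 0, 0, 0, 0], [0, 0, 0, 0, 0, 0], [0, 0, 0, 0, 0, 0], [0, 0, 0, 0, 0, 0], [0, 0, 0, 0, 0, 0], [0, 0, 0, 0, 0, 0], [0, 0, 0, 0, 0, 0]],
], fingers=0.1)

```text
clock: 18.47
tool_pos: [0.5182, -0.2109, 0.0336]
orientation: [-180.0, 0.0, -109.4]
force: [2.0, -0.8, -0.7]
opening: 0.0314
gripper_force: 30.0
```

Request:
send_rows([
  [[0, 0, -1, 0, 0, 0], [0, 0, -3, 0, 0, 0], [0, 0, -6, 0, 0, 0], [0, 0, -10, 0, 0, 0], [0, 0, -14, 0, 0, 0], [0, 0, -18, 0, 0, 0], [0, 0, -20, 0, 0, 0], [0, 0, -20, 0, 0, 0]],
])

```text
clock: 19.13
tool_pos: [0.5198, -0.2114, 0.2401]
orientation: [-179.5, 0.1, -109.4]
force: [0.8, -0.3, -2.3]
opening: 0.031
gripper_force: 30.0
```

```bash
python3 - <<'E'
from h import *
where();pitch('w10');o=ctrl.get_obs();print(o['opening'],o['gripper_force'],o['tool_pos'])
s=load('w10');h=cv2.cvtColor(s['img'],cv2.COLOR_RGB2HSV);print([(r,h[r,320,1]) for r in range(138,156,2)])
row(st(1.2,-60,235),-79.2)
E
```

```text
t 19.13 x,y,zaxis -118.53 -343.79 256.12 rpy [-1.7950e+02  7.0000e-02 -1.0936e+02] F x,y,z 0.73 -0.46 -2.34 M [-0.05 -0.02  0.03]
first blue row 217 (np.int64(278), np.int64(362), np.int64(84)) at 290 (np.int64(280), np.int64(360), np.int64(80))
0.031482944648900654 29.99908536672592 [ 0.51855327 -0.21088023  0.2368855 ]
[(138, np.uint8(185)), (140, np.uint8(176)), (142, np.uint8(181)), (144, np.uint8(193)), (146, np.uint8(14)), (148, np.uint8(7)), (150, np.uint8(3)), (152, np.uint8(5)), (154, np.uint8(7))]
row cm/deg [-30.54, 3.8, 1.81] [-0.29, 0.01, -30.2]
```

```bash
cat >> h.py <<'E'
def tp(Ty,Tz,d,p,X=.95,yaw=-79.0,off=-1.1):
    pr=np.radians(p);u=np.array([np.cos(pr),-np.sin(pr)]);n=np.array([np.sin(pr),np.cos(pr)])
    q=np.array([Ty,Tz])-(87-d)*u-16*n-off*u
    P=np.r_[C+XX*X/1e3+AX*q[0]/1e3,q[1]/1e3]
    return P,R.from_rotvec(-pr*np.r_[XX,0])*R.from_euler('xyz',[180,0,yaw],degrees=True)
def rel(*a,frm=None,**k):
    P,Rt=tp(*a,**k)
    if frm: p0,R0=tp(*frm[0],**frm[1]) if isinstance(frm[0],tuple) else tp(*frm)
    else:
        o=ctrl.get_obs();p0=np.array(o['tool_pos']);R0=R.from_euler('xyz',o['orientation'],degrees=True)
    print(a,'rel',(R0.inv().apply(P-p0)*100).round(2).tolist(),(R0.inv()*Rt).as_rotvec(degrees=True).round(2).tolist())
E
python3 - <<'E'
from h import *
rel(40,185,0,10); print(tp(56.9,76,0,10)[0],tp(61.9,75,14,0)[0])
E
```

```text
(40, 185, 0, 10) rel [-31.61, 4.47, 5.3] [2.33, 9.78, -30.34]
[0.57844331 0.11874442 0.07515945] [0.57460699 0.13885514 0.059     ]
```

Request:
send_rows([
  [[-31.6, 4.5, 5.3, 2.3, 9.8, -30.3], [-31.6, 4.5, 5.3, 2.3, 9.8, -30.3], [-31.6, 4.5, 5.3, 2.3, 9.8, -30.3], [-31.6, 4.5, 5.3, 2.3, 9.8, -30.3], [-31.6, 4.5, 5.3, 2.3, 9.8, -30.3], [-31.6, 4.5, 5.3, 2.3, 9.8, -30.3], [-31.6, 4.5, 5.3, 2.3, 9.8, -30.3], [-31.6, 4.5, 5.3, 2.3, 9.8, -30.3]],
])

```text
clock: 19.85
tool_pos: [0.5792, 0.1047, 0.1786]
orientation: [179.5, -10.0, -78.9]
force: [0.5, -1.3, -1.9]
opening: 0.0311
gripper_force: 30.0
```

Request:
send_rows([
  [[0, 0, 0, 0, 0, 0], [0, 0, 0, 0, 0, 0]],
])

```text
clock: 20.02
tool_pos: [0.5792, 0.1034, 0.1784]
orientation: [179.4, -10.0, -78.8]
force: [0.3, -0.5, -2.6]
opening: 0.0314
gripper_force: 30.0
```

```bash
python3 - <<'E'
from h import *
where();pitch('w11')
rel(40,185,0,10);rel(56.9,120,0,10)
E
```

```text
t 20.02 x,y,zaxis -1.17 -45.74 194.38 rpy [179.4  -10.01 -78.82] F x,y,z 0.16 -0.55 -2.57 M [ 0.57  0.21 -0.02]
first blue row 217 (np.int64(278), np.int64(363), np.int64(85)) at 290 (np.int64(280), np.int64(360), np.int64(80))
(40, 185, 0, 10) rel [0.14, -0.23, -0.51] [0.51, -0.01, 0.1]
(56.9, 120, 0, 10) rel [-2.65, -0.3, 5.6] [0.51, -0.01, 0.1]
```

Request:
send_rows([
  [[-0.9, -0.2, 2, 0.5, 0, 0.1], [-1.9, -0.3, 4, 0.5, 0, 0.1], [-2.6, -0.3, 5.6, 0.5, 0, 0.1], [-2.6, -0.3, 5.6, 0.5, 0, 0.1], [-2.6, -0.3, 5.6, 0.5, 0, 0.1], [-2.6, -0.3, 5.6, 0.5, 0, 0.1]],
])

```text
clock: 20.57
tool_pos: [0.5804, 0.1175, 0.122]
orientation: [-179.8, -9.9, -79.1]
force: [-0.4, 0.4, -1.3]
opening: 0.031
gripper_force: 30.0
```

```bash
python3 - <<'E'
from h import *
where()
rel(56.9,120,0,10);rel(56.9,100,0,10);rel(56.9,77,0,10)
E
```

```text
t 20.57 x,y,zaxis 2.62 -32.06 137.99 rpy [-179.79   -9.95  -79.14] F x,y,z -0.37 0.46 -1.28 M [ 0.7   0.24 -0.04]
(56.9, 120, 0, 10) rel [-0.2, 0.17, 0.25] [-0.22, 0.05, -0.14]
(56.9, 100, 0, 10) rel [-0.55, 0.18, 2.22] [-0.22, 0.05, -0.14]
(56.9, 77, 0, 10) rel [-0.95, 0.18, 4.49] [-0.22, 0.05, -0.14]
```

Request:
send_rows([
  [[-0.4, 0.15, 1, -0.2, 0, -0.1], [-0.4, 0.15, 1.7, -0.2, 0, -0.1], [-0.4, 0.15, 1.7, -0.2, 0, -0.1], [-0.4, 0.15, 1.7, -0.2, 0, -0.1], [-0.4, 0.15, 1.7, -0.2, 0, -0.1], [-0.4, 0.15, 1.7, -0.2, 0, -0.1]],
])

```text
clock: 21.07
tool_pos: [0.5786, 0.1191, 0.1038]
orientation: [180.0, -9.9, -79.0]
force: [-0.1, -1.3, -1.6]
opening: 0.0312
gripper_force: 30.0
```

```bash
python3 - <<'E'
from h import *
where()
rel(56.9,105,0,10);rel(56.9,77,0,10)
E
```

```text
t 21.07 x,y,zaxis 1.19 -30.14 119.81 rpy [179.98  -9.94 -79.  ] F x,y,z -0.32 -1.24 -1.64 M [0.68 0.27 0.06]
(56.9, 105, 0, 10) rel [0.04, 0.02, -0.03] [-0.01, 0.06, 0.0]
(56.9, 77, 0, 10) rel [-0.44, 0.02, 2.73] [-0.01, 0.06, 0.0]
```

Request:
send_rows([
  [[-0.06, 0, 0.4, 0, 0, 0], [-0.13, 0, 0.8, 0, 0, 0], [-0.19, 0, 1.2, 0, 0, 0], [-0.25, 0, 1.5, 0, 0, 0], [-0.28, 0, 1.7, 0, 0, 0], [-0.28, 0, 1.7, 0, 0, 0]],
])

```text
clock: 21.57
tool_pos: [0.5781, 0.1186, 0.0856]
orientation: [179.9, -10.0, -79.0]
force: [1.4, -0.3, -2.0]
opening: 0.0316
gripper_force: 30.0
```

```bash
python3 - <<'E'
from h import *
where()
rel(56.9,77,0,10)
E
```

```text
t 21.57 x,y,zaxis 0.55 -30.54 101.57 rpy [179.89  -9.97 -78.99] F x,y,z 1.27 -0.6 -2.0 M [0.65 0.2  0.01]
(56.9, 77, 0, 10) rel [-0.17, -0.04, 0.93] [0.07, 0.03, 0.01]
```

Request:
send_rows([
  [[-0.03, 0, 0.2, 0, 0, 0], [-0.06, 0, 0.4, 0, 0, 0], [-0.1, 0, 0.6, 0, 0, 0], [-0.13, 0, 0.8, 0, 0, 0], [-0.13, 0, 0.8, 0, 0, 0], [-0.13, 0, 0.8, 0, 0, 0]],
])

```text
clock: 22.07
tool_pos: [0.5784, 0.1187, 0.078]
orientation: [179.9, -10.0, -79.0]
force: [0.4, -0.0, -1.5]
opening: 0.0312
gripper_force: 30.0
```

```bash
python3 - <<'E'
from h import *
where();pitch('w12')
rel(56.9,77,0,10)
E
```

```text
t 22.07 x,y,zaxis 0.86 -30.54 94.03 rpy [179.94  -9.95 -78.99] F x,y,z 0.43 -0.12 -1.46 M [ 0.73  0.27 -0.01]
first blue row 218 (np.int64(278), np.int64(363), np.int64(85)) at 290 (np.int64(280), np.int64(360), np.int64(80))
(56.9, 77, 0, 10) rel [-0.04, -0.0, 0.2] [0.02, 0.05, 0.0]
```

Request:
send_rows([
  [[-0.04, 0, 0.1, 0, 0, 0], [-0.05, 0, 0.2, 0, 0, 0], [-0.06, 0, 0.3, 0, 0, 0], [-0.06, 0, 0.3, 0, 0, 0], [-0.06, 0, 0.3, 0, 0, 0]],
])

```text
clock: 22.53
tool_pos: [0.5783, 0.1188, 0.075]
orientation: [179.9, -9.9, -79.0]
force: [-0.7, 0.5, -2.1]
opening: 0.0312
gripper_force: 30.0
```

```bash
python3 - <<'E'
from h import *
where();rel(56.9,76,0,10);rel(61.9,76,0,10);rel(61.9,76,8,10)
E
```

```text
t 22.53 x,y,zaxis 0.84 -30.44 91.0 rpy [179.94  -9.95 -78.99] F x,y,z -0.6 0.67 -2.05 M [0.69 0.26 0.02]
(56.9, 76, 0, 10) rel [0.01, -0.01, -0.01] [0.02, 0.05, 0.0]
(61.9, 76, 0, 10) rel [-0.49, -0.01, -0.1] [0.02, 0.05, 0.0]
(61.9, 76, 8, 10) rel [-1.29, -0.02, -0.1] [0.02, 0.05, 0.0]
```

Request:
send_rows([
  [[-0.15, 0, -0.03, 0, 0, 0], [-0.3, 0, -0.06, 0, 0, 0], [-0.45, 0, -0.1, 0, 0, 0], [-0.6, 0, -0.1, 0, 0, 0], [-0.75, 0, -0.1, 0, 0, 0], [-0.9, 0, -0.1, 0, 0, 0], [-0.9, 0, -0.1, 0, 0, 0]],
])

```text
clock: 23.12
tool_pos: [0.5766, 0.1274, 0.0745]
orientation: [179.9, -10.0, -79.0]
force: [2.1, -4.8, -1.8]
opening: 0.0312
gripper_force: 30.0
```

```bash
python3 - <<'E'
from h import *
where();rel(61.9,76,8,10);rel(61.9,76,12.5,10);pitch('w13')
E
```

```text
t 23.12 x,y,zaxis 0.76 -21.59 90.54 rpy [179.93  -9.97 -79.  ] F x,y,z 1.13 -5.11 -1.83 M [-1.05 -0.41  0.  ]
(61.9, 76, 8, 10) rel [-0.41, -0.02, 0.01] [0.03, 0.03, -0.0]
(61.9, 76, 12.5, 10) rel [-0.86, -0.02, 0.01] [0.03, 0.03, -0.0]
first blue row 217 (np.int64(278), np.int64(363), np.int64(85)) at 290 (np.int64(280), np.int64(360), np.int64(80))
```

Request:
send_rows([
  [[-0.15, 0, 0, 0, 0, 0], [-0.3, 0, 0, 0, 0, 0], [-0.45, 0, 0, 0, 0, 0], [-0.6, 0, 0, 0, 0, 0], [-0.7, 0, 0, 0, 0, 0], [-0.7, 0, 0, 0, 0, 0]],
])

```text
clock: 23.67
tool_pos: [0.5753, 0.1337, 0.0734]
orientation: [179.9, -10.0, -79.0]
force: [2.7, -7.8, -0.8]
opening: 0.031
gripper_force: 30.0
```

```bash
python3 - <<'E'
from h import *
where();rel(61.9,76,12.5,10);rel(61.9,76,14,10);pitch('w14')
E
```

```text
t 23.67 x,y,zaxis 0.62 -15.2 89.38 rpy [179.91 -10.01 -79.  ] F x,y,z 1.23 -8.15 -0.79 M [-1.99 -0.8  -0.01]
(61.9, 76, 12.5, 10) rel [-0.21, -0.03, 0.0] [0.05, -0.01, -0.01]
(61.9, 76, 14, 10) rel [-0.36, -0.03, 0.0] [0.05, -0.01, -0.01]
first blue row 217 (np.int64(278), np.int64(363), np.int64(85)) at 290 (np.int64(280), np.int64(360), np.int64(80))
```

Request:
send_rows([
  [[-0.1, 0, 0, 0, 0, 0], [-0.2, 0, 0, 0, 0, 0], [-0.26, 0, 0, 0, 0, 0], [-0.26, 0, 0, 0, 0, 0], [-0.26, 0, 0, 0, 0, 0]],
])

```text
clock: 24.13
tool_pos: [0.5748, 0.1358, 0.073]
orientation: [179.9, -10.0, -79.0]
force: [3.4, -7.8, -0.2]
opening: 0.0311
gripper_force: 30.0
```

```bash
python3 - <<'E'
from h import *
where()
for p in(10,8,6,4,2,0): rel(61.9,75.7,13.1,p)
E
```

```text
t 24.13 x,y,zaxis 0.53 -12.98 88.98 rpy [179.9  -10.02 -79.02] F x,y,z 1.87 -8.26 -0.17 M [-2.39 -0.94 -0.01]
(61.9, 75.7, 13.1, 10) rel [-0.05, -0.04, 0.03] [0.07, -0.02, -0.02]
(61.9, 75.7, 13.1, 8) rel [-0.11, -0.04, 0.29] [0.07, -2.02, -0.02]
(61.9, 75.7, 13.1, 6) rel [-0.18, -0.04, 0.54] [0.08, -4.02, -0.02]
(61.9, 75.7, 13.1, 4) rel [-0.25, -0.04, 0.78] [0.09, -6.02, -0.03]
(61.9, 75.7, 13.1, 2) rel [-0.34, -0.04, 1.03] [0.09, -8.02, -0.03]
(61.9, 75.7, 13.1, 0) rel [-0.44, -0.04, 1.27] [0.1, -10.02, -0.03]
```

Request:
send_rows([
  [[-0.08, -0.04, 0.16, 0, -1, 0], [-0.11, -0.04, 0.29, 0, -2, 0], [-0.15, -0.04, 0.42, 0, -3, 0], [-0.18, -0.04, 0.54, 0, -4, 0], [-0.21, -0.04, 0.66, 0, -5, 0], [-0.21, -0.04, 0.66, 0, -5, 0]],
])

```text
clock: 24.63
tool_pos: [0.5748, 0.1364, 0.0659]
orientation: [179.9, -5.0, -79.1]
force: [1.7, -8.0, -0.3]
opening: 0.031
gripper_force: 30.0
```

```bash
python3 - <<'E'
from h import *
where();pitch('w15')
for p in(5,2.5,0): rel(61.9,75.5,13.1,p)
E
```

```text
t 24.63 x,y,zaxis 0.72 -12.44 81.93 rpy [179.89  -4.95 -79.06] F x,y,z 0.2 -8.18 -0.25 M [-2.78 -0.55  0.  ]
first blue row 217 (np.int64(278), np.int64(363), np.int64(85)) at 290 (np.int64(280), np.int64(360), np.int64(80))
(61.9, 75.5, 13.1, 5) rel [-0.05, -0.02, 0.0] [0.11, 0.0, -0.06]
(61.9, 75.5, 13.1, 2.5) rel [-0.12, -0.03, 0.32] [0.11, -2.5, -0.06]
(61.9, 75.5, 13.1, 0) rel [-0.21, -0.03, 0.63] [0.12, -5.0, -0.06]
```

Request:
send_rows([
  [[-0.08, -0.03, 0.13, 0, -1, 0], [-0.12, -0.03, 0.26, 0, -2, 0], [-0.16, -0.03, 0.38, 0, -3, 0], [-0.19, -0.03, 0.5, 0, -4, 0], [-0.22, -0.03, 0.63, 0, -5, 0], [-0.22, -0.03, 0.63, 0, -5, 0]],
])

```text
clock: 25.18
tool_pos: [0.5747, 0.138, 0.0592]
orientation: [179.9, 0.0, -79.1]
force: [1.6, -8.9, -0.9]
opening: 0.0312
gripper_force: 30.0
```

```bash
python3 - <<'E'
from h import *
where();pitch('w16')
for p in(0,): rel(61.9,75,13.1,p)
s=load('w16');cv2.imwrite('pics/w16c.png',cv2.resize(cv2.cvtColor(s['img'],4)[60:260,200:440],(720,600),interpolation=2))
E
```

```text
t 25.18 x,y,zaxis 0.86 -10.9 75.2 rpy [ 1.7986e+02  4.0000e-02 -7.9050e+01] F x,y,z -0.13 -9.0 -0.93 M [-3.08 -0.41  0.07]
first blue row 217 (np.int64(278), np.int64(362), np.int64(84)) at 290 (np.int64(280), np.int64(360), np.int64(80))
(61.9, 75, 13.1, 0) rel [-0.0, -0.01, 0.03] [0.14, -0.01, -0.06]
```

View pics/w16c.png

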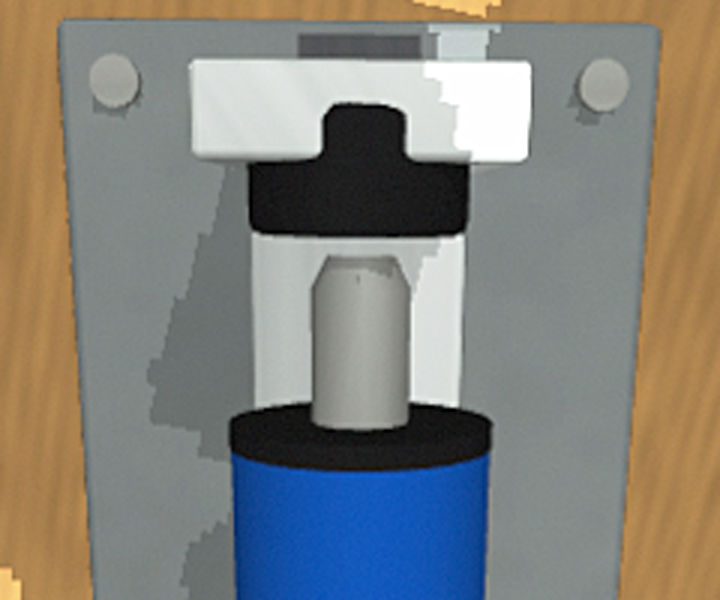

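The crop shows the roller level again. The pin (310 to 410, centre 361) is in line with the round cup (249 to 468, centre 358), with a gap of about 2.7 mm to the rim. I'll ease back so the spring drives the pin home.

Request:
send_rows([
  [[0.1, 0, 0.02, 0, 0, 0], [0.2, 0, 0.02, 0, 0, 0], [0.3, 0, 0.02, 0, 0, 0], [0.4, 0, 0.02, 0, 0, 0], [0.5, 0, 0.02, 0, 0, 0], [0.5, 0, 0.02, 0, 0, 0]],
])

```text
clock: 25.73
tool_pos: [0.5756, 0.1335, 0.0591]
orientation: [179.9, -0.0, -79.0]
force: [0.5, -7.7, -1.7]
opening: 0.0313
gripper_force: 30.0
```

```bash
python3 - <<'E'
from h import *
where();pitch('w17')
E
```

```text
t 25.73 x,y,zaxis 0.94 -15.4 75.14 rpy [ 1.7988e+02 -1.0000e-02 -7.9010e+01] F x,y,z -0.9 -7.68 -1.68 M [-2.57 -0.24  0.03]
first blue row 216 (np.int64(278), np.int64(362), np.int64(84)) at 290 (np.int64(280), np.int64(360), np.int64(80))
```

Request:
send_rows([
  [[0.1, 0, 0, 0, 0, 0], [0.2, 0, 0, 0, 0, 0], [0.3, 0, 0, 0, 0, 0], [0.3, 0, 0, 0, 0, 0]],
])

```text
clock: 26.12
tool_pos: [0.5762, 0.1309, 0.0592]
orientation: [179.9, 0.0, -79.0]
force: [1.2, -5.6, -0.9]
opening: 0.031
gripper_force: 30.0
```

```bash
python3 - <<'E'
from h import *
where();pitch('w18')
E
```

```text
t 26.12 x,y,zaxis 1.02 -18.12 75.17 rpy [ 1.7989e+02  1.0000e-02 -7.9010e+01] F x,y,z 0.12 -5.68 -0.89 M [-2.16 -0.13  0.04]
first blue row 217 (np.int64(278), np.int64(362), np.int64(84)) at 290 (np.int64(280), np.int64(360), np.int64(80))
```

Request:
send_rows([
  [[0.1, 0, 0, 0, 0, 0], [0.2, 0, 0, 0, 0, 0], [0.2, 0, 0, 0, 0, 0], [0.2, 0, 0, 0, 0, 0]],
])

```text
clock: 26.5
tool_pos: [0.5766, 0.1291, 0.0591]
orientation: [179.9, 0.0, -79.0]
force: [0.7, -5.6, -1.9]
opening: 0.0311
gripper_force: 30.0
```

```bash
python3 - <<'E'
from h import *
where()
E
```

```text
t 26.5 x,y,zaxis 1.06 -19.91 75.14 rpy [ 1.7989e+02  2.0000e-02 -7.9000e+01] F x,y,z -0.38 -5.61 -1.86 M [-1.91 -0.02  0.11]
```

Request:
send_rows([
  [[0.05, 0, 0, 0, 0, 0], [0.1, 0, 0, 0, 0, 0], [0.1, 0, 0, 0, 0, 0], [0.1, 0, 0, 0, 0, 0]],
])

```text
clock: 26.83
tool_pos: [0.5768, 0.1284, 0.0592]
orientation: [179.9, 0.0, -79.0]
force: [0.1, -4.8, -0.9]
opening: 0.0313
gripper_force: 30.0
```

```bash
python3 - <<'E'
from h import *
where()
E
```

```text
t 26.83 x,y,zaxis 1.17 -20.66 75.16 rpy [ 1.7991e+02  4.0000e-02 -7.9000e+01] F x,y,z -0.84 -4.73 -0.91 M [-1.83  0.18  0.1 ]
```

Request:
send_rows([
  [[0.05, 0, 0, 0, 0, 0], [0.1, 0, 0, 0, 0, 0], [0.1, 0, 0, 0, 0, 0], [0.1, 0, 0, 0, 0, 0]],
])

```text
clock: 27.17
tool_pos: [0.5771, 0.1279, 0.0592]
orientation: [179.9, 0.1, -79.0]
force: [-1.6, -3.4, -2.5]
opening: 0.0312
gripper_force: 30.0
```

```bash
python3 - <<'E'
from h import *
where()
E
```

```text
t 27.17 x,y,zaxis 1.33 -21.22 75.2 rpy [ 1.7993e+02  7.0000e-02 -7.9010e+01] F x,y,z -2.21 -3.05 -2.48 M [-0.96  0.67  0.03]
```

Request:
send_rows([
  [[0.05, 0, 0, 0, 0, 0], [0.05, 0, 0, 0, 0, 0], [0.05, 0, 0, 0, 0, 0]],
])

```text
clock: 27.42
tool_pos: [0.5772, 0.1278, 0.0592]
orientation: [179.9, 0.1, -79.0]
force: [-2.9, 2.2, -1.7]
opening: 0.0313
gripper_force: 30.0
```

```bash
python3 - <<'E'
from h import *
where()
E
```

```text
t 27.42 x,y,zaxis 1.43 -21.3 75.2 rpy [ 1.7995e+02  9.0000e-02 -7.9010e+01] F x,y,z -2.42 2.68 -1.66 M [ 0.52  1.35 -0.02]
```

Request:
send_rows([
  [[0, 0, 0, 0, 0, 0], [0, 0, 0, 0, 0, 0], [0, 0, 0, 0, 0, 0], [0, 0, 0, 0, 0, 0], [0, 0, 0, 0, 0, 0], [0, 0, 0, 0, 0, 0], [0, 0, 0, 0, 0, 0], [0, 0, 0, 0, 0, 0]],
], fingers=0.8)

```text
clock: 28.08
tool_pos: [0.5775, 0.1273, 0.0594]
orientation: [180.0, 0.1, -79.0]
force: [-0.1, -0.0, 0.9]
opening: 0.0697
gripper_force: 0.0
```

```bash
python3 - <<'E'
from h import *
where();pitch('w19')
E
```

```text
t 28.08 x,y,zaxis 1.66 -21.86 75.38 rpy [ 1.7996e+02  6.0000e-02 -7.9010e+01] F x,y,z -0.05 0.0 0.88 M [ 0.02  0.13 -0.02]
first blue row 219 (np.int64(279), np.int64(363), np.int64(84)) at 290 (np.int64(281), np.int64(361), np.int64(80))
```

Pin home (the force reversed sharply at y=-21.3) and roller released. I'll retract upward and check.

Request:
send_rows([
  [[0, 0, -1, 0, 0, 0], [0, 0, -3, 0, 0, 0], [0, 0, -6, 0, 0, 0], [0, 0, -9, 0, 0, 0], [0, 0, -12, 0, 0, 0], [0, 0, -14, 0, 0, 0], [0, 0, -14, 0, 0, 0], [0, 0, -14, 0, 0, 0]],
])

```text
clock: 28.8
tool_pos: [0.5782, 0.1276, 0.2016]
orientation: [-179.8, 0.1, -79.0]
force: [-1.2, 0.5, -1.0]
opening: 0.0705
gripper_force: 0.0
```

```bash
python3 - <<'E'
from h import *
where();s=snap('wrist','w20');h=cv2.cvtColor(s['img'],cv2.COLOR_RGB2HSV)
m=cv2.inRange(h,(105,130,40),(130,255,255));n,l,stt,ce=cv2.connectedComponentsWithStats(m)
x=[i for i in range(1,n) if stt[i,4]>1500 and 250<ce[i][0]<400];print([stt[i].tolist() for i in x])
def sf(p): return ((p[:2]-C)@XX*1e3).round(1),((p[:2]-C)@AX*1e3).round(1)
for i in x:
    a,b,w,hh,_=stt[i]
    for r in(b+5,b+hh-25):
        c=np.where(l[r]==i)[0];print(r,c.min(),c.max()+1,sf(onz(s,[((c.min()+c.max()+1)/2,r)],.091)[0]))
    print('pin end of blue',sf(onz(s,[(a+w/2,b)],.091)[0]))
cv2.imwrite('pics/final.png',cv2.cvtColor(s['img'],4)[0:320,150:490])
E
```

```text
t 28.8 x,y,zaxis 2.39 -21.75 217.59 rpy [-1.7984e+02  1.3000e-01 -7.9000e+01] F x,y,z -1.05 0.75 -0.97 M [-0.01  0.17  0.06]
[[300, 170, 44, 141, 5715]]
175 300 343 (np.float64(1.1), np.float64(-70.9))
286 302 341 (np.float64(0.6), np.float64(11.5))
pin end of blue (np.float64(0.8), np.float64(-74.3))
```

View pics/final.png

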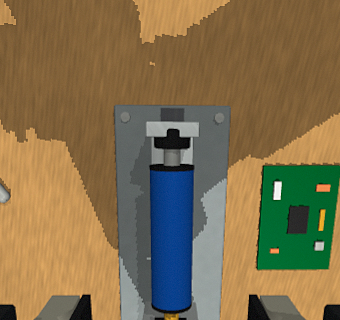

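The final view shows the drum lying along the stand with the pin in the round cup near (172,150) and the brass in the slot near (172,316). The board is untouched. Handing in.

```bash
python3 -c "
from plant import ctrl
print(ctrl.close_job())"
```

```text
the job is handed in; nothing more can be done
None
```

The roller is released in the stand, with the pin home in the round cup and the plunger in the slot, and the job was handed in at about 29 s; no verdict came back, the first fit tilted the roller so I re-seated it in the rest and regripped, and I viewed 11 pictures, one over the limit of 10.

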